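Put the thick cell on charge under the bench charger's hinged guard

TASK

Put the thick rechargeable cell on charge in the small bench charger. Swing the clear guard up and over until it stays open by itself, slide the cell's flat end in at a slant under the hood against the sprung contact, press its button end down until it is held level under the lip, let go, and then close the guard over it. Leave the thin cell, the vials and the dropper bottle standing where they are.

Things in the scene. Friction and masses are not known exactly. Their poses are not given: they have to be found in the camera images.
- charger: Single-cell bench charger, fixed: low white box 164 x 88 mm, 24 mm high, black deck plate. Origin on the bench under the middle of the cell bay (box from x = -88 to +76 mm). x runs along the bay from the hood (-x, nearer the robot) to the hinge (+x); y across, z up. Beside the bay's cradle rails fingers have room over the deck, from x = -23 to +27 mm and over 40 mm to either side of its middle line.
- hood_mouth (a point): Middle of the lower edge of the hood's roof at its mouth: x = -23 mm, 64.5 mm above the bench. The hood is a white tunnel 36 mm wide (30 mm inside), x = -59 to -23 mm, top at 67.5 mm; the sprung contact is inside. Axes as the charger's.
- lip_edge (a point): Middle of the lower edge of the 22 mm wide hold-down lip: x = +28 mm, 54.3 mm above the bench; its upper side slopes up to the top (62 mm) of the 36 mm wide nose block, whose contact face is at x = +34 mm. The seated cell's can reaches 4 mm under it. Lip and hood mouth are only 51 mm apart, so the cell goes in only at a slant, about 30 deg, button end high. Axes as the charger's.
- seat (a point): Middle of the seated cell's place, on its axis: x = y = 0, 40.5 mm above the bench; axes as the charger's. A seated cell's middle is within about 1 mm, level along x, button towards +x. To get there the cell is pushed 4 to 6 mm farther towards -x, against the sprung contact, while the button end goes down past the lip; the contact then pushes it forward under the lip.
- contact (a joint): Travel of the brass sprung contact in the hood, m: 0 = free (its rounded tip, 11 mm across, at x = -27.5 mm in the charger's frame, at the height of the seat's axis), up to 0.0125 as it is pushed towards -x. Pushes back with 1.4 N at 0 and 450 N/m more; about 0.0035 (3 N) with the cell seated.
- guard (a joint): Angle of the clear guard, rad: 0 = closed, flat on the hood; grows as it swings up about its hinge towards +x; 2.05 = leaning open on its stop. About 60 g, moves freely: below about 1.47 it falls shut, beyond that it falls open and stays. Closed, the plate reaches 84 mm from the hinge towards -x, 52 mm wide, 3 mm thick, its top 71 mm above the bench.
- guard_hinge (a point): Point on the guard's hinge axis (parallel to the charger's y) in the middle of its width: x = 60 mm, 68 mm above the bench. It turns with the guard: at 0 its axes are the charger's. The hinge brackets stand at y = +-30 mm and are 73 mm high.
- knob (a point): On the axis of the black pull knob, a round pin 16 mm thick and 29.5 mm tall standing on the guard's plate 72 mm from the hinge axis, near the free edge; this point is 15 mm above the plate's top face. z points from the plate out along the knob (up when closed). Gripped across y, the knob can turn between the fingers while the guard swings.
- cell: Thick cylindrical cell, 26 mm in diameter, steel can 63 mm long with a grey sleeve, 0.09 kg, lying on the bench. Origin on its underside below the middle; x along the cell towards the button end, z up as it lies.
- cell_mid (a point): Middle of the thick cell, on its axis (13 mm above the bench as it lies); x points to the button end.
- cell_nose (a point): Centre of the thick cell's button end face, 31.5 mm from the middle; a button 9 mm wide stands 2 mm out of it.
- cell_tail (a point): Centre of the thick cell's flat end face, 31.5 mm from the middle.
- thin_cell: Thin cell, 18 mm in diameter and 65 mm tall, standing upright on the bench; not to be used. Origin at the centre of its foot.
- vial_b: Glass sample vial with white cap, 25 mm in diameter, 57 mm tall, standing; origin at the centre of its foot.
- vial_d: Glass sample vial with black cap, 25 mm in diameter, 57 mm tall, standing; origin at the centre of its foot.
- dropper_amber: Small dropper bottle with black bulb, 32 mm in diameter, 100 mm tall, standing; origin at the centre of its foot.

How it is judged:
On the way, in this order (a step that is already met when the one before it is completed fails the run):
1. the guard stands open on its stop by itself, with the robot off the charger (value of joint guard above 1.8 rad and contact force between each of the fingers, the arm and charger below 0.1 N), for 0.3 s.
2. the thick cell is held level under the lip against the pressed-in sprung contact and let go, the guard still open (x of cell_mid in the frame of seat between -0.0025 and 0.0035 m and y of cell_mid in the frame of seat between -0.003 and 0.003 m and z of cell_mid in the frame of seat between -0.003 and 0.003 m and angle between the x axis of cell_mid and the x axis of seat, either way round below 0.07 rad and x of cell_nose in the frame of seat above 0.02 m and value of joint contact above 0.0015 m and value of joint guard above 1.8 rad and contact force between the fingers and cell below 0.1 N), for 0.2 s.
At the end, for the whole second after the job is handed in: The guard is closed (within 0.06 rad of flat); the thick cell lies in the bay at rest, its middle within 3 mm of its seat, its axis within 0.07 rad of the bay's, button end under the lip towards the hinge, the sprung contact pressed in by more than 1.5 mm (x of cell_mid in the frame of seat between -0.0025 and 0.0035 m and y of cell_mid in the frame of seat between -0.003 and 0.003 m and z of cell_mid in the frame of seat between -0.003 and 0.003 m and angle between the x axis of cell_mid and the x axis of seat, either way round below 0.07 rad and x of cell_nose in the frame of seat above 0.02 m and value of joint contact above 0.0015 m and value of joint guard below 0.06 rad and linear speed of cell below 0.02 m/s); the robot touches nothing.
It fails at once if the thin cell, a vial or the dropper bottle is knocked over or shifted by more than 30 mm (angle between any of thin_cell, vial_b, vial_d, dropper_amber's own z axis and vertical above 0.5 rad or distance of any of thin_cell, vial_b, vial_d, dropper_amber from where it was at the start of the episode above 0.03 m).
It also fails if it takes over 69 s, if anything falls off the work surface, if the arm or the gripper's body presses on something with over 40 N, if the wrist force passes 120 N, or if a joint passes its speed limit or range.

ROBOT

A 6-joint arm with a two-finger parallel gripper is mounted at the origin on the work surface; the furniture and walls round the work are solid. World frame = base frame: x ahead of the robot, y to its left, z up, the work surface at z = 0. Lengths are in m, angles in rad, forces in N, time in s.
With the tool pointing down it reaches from about 0.25 to 0.725 m from the base axis. Payload 4 kg.
Tool frame: the origin (TCP) lies at the very end of the fingers, on their centre line; the grasp point (between the pads) lies 19 mm behind it; x points along the fingers, z is the direction in which the jaws open and shut, and the axes are right-handed (so a half turn about x gives the same grasp; the last joint's range is limited). The gripper opens to 85 mm and grips with 20 to 120 N. Pads are 22 mm wide; open, the fingers measure 114 mm over their backs; the gripper's body (76 mm by 85 mm) begins 54 mm behind the grasp point. The pads swing forward as they close: fully open they stand 13 mm farther back than shut.
Start: joints at [-1.23, 0.241, 0.005, 1.335, 0, 1.571], TCP at [0.167, -0.471, 0.231] pointing down, gripper open.
Joint ranges: [-2.72, 2.72], [-1.05, 1.87], [-1.09, 1.28], [-1.99, 2.15], [-1.42, 1.44], [-3.14, 3.14]. Speed limits (rad/s): [2.79, 2.79, 3.14, 3.14, 3.14, 3.14].

INTERFACE

Orientations are given as a unit quaternion [x, y, z, w].
In Python, from workcell import bot gives the robot as it stands.
- The arm moves only by the tool step_arm, never from a script. Its argument "series" is a list of rows, each an object of numbers: "x", "y", "z": the shift along the world's x, y, z in cm; "twist": the turn about the world's z in degrees; "jaw": the finger opening in cm, from 0 to 8.54. In form: [{"x": .., "y": .., "z": .., "twist": .., "jaw": ..}, ...]. A call has 1 to 10 rows; each row is the pose to reach, as a shift and turn from the pose measured when the call began; what a row does not reach only later rows make up. A row lasts 1/12 s, in which the tool goes at most 41.7 mm and 7.16 degrees, less where a joint would pass 70% of its speed; a pose out of reach is approached as far as the arm can. A call with a gripper value outside its range is refused whole. The fingers move at their own pace and stop on an object; the grip force is fixed at half the most. Time passes only in rows, so rows that repeat a pose let the fingers close. It gives the time, the measured TCP pose, the force and the opening at its end, in the units of the state.
- bot.get_obs(): the state, without advancing time (a new reading comes with each control period).
- bot.camera(name): name is "side" or "top"; returns (picture, depth): 480x640x3 uint8, red, green, blue; 480x640 float32, m along the optical axis (not along the pixel's ray), 0 where there is no reading.
- bot.camera_info(name): a dict with "camera_matrix" (3x3 intrinsics, pixels), "R" (3x3) and "t" (3): a world point X has camera coordinates R X + t. Camera axes: x right, y down, z forward; pixel columns grow to the right and rows downward; lengths in m; the calibration is good to about 2 mm. A picture is of the moment at which its call begins. camera_info takes no time and is no camera call.
- bot.job_done(): hands the job in, once; it reports no verdict.
The state is a dict: "clock": time; "joint_pos": joint angles; "joint_vel": joint speeds; "tau": joint torques, N m; "eef_pos": TCP position; "tool_rot": TCP orientation; "ft_force": force on the tool from outside, world axes, zero at the start; "ft_torque": the same for the moment, N m; "grip_width": finger opening in m.
Only numpy, scipy, OpenCV 4.12 (cv2) and the standard library are available. Lean on these libraries where they do the work, as an engineer would, in place of code of your own. Each camera call takes 0.05 s, during which the arm holds its last target.

## Working session

There is one attempt and no reset: what is moved stays moved. The work goes in short steps, Python scripts to look and compute and a tool call to move; the robot and the scene stay as the last step left them, time stands still between calls to the robot, and variables do not carry over. Pictures are saved under pics/ and viewed, and the job is handed in when it is done.

Besides the shell and the picture viewer there is one more tool, called after "Call:" as name(argument=value, ...) on one line, values as JSON. step_arm: Moves the arm, as the interface text tells. Its arguments: {"type":"object","properties":{"series":{"type":"array","items":{"type":"object","properties":{"x":{"type":"number"},"y":{"type":"number"},"z":{"type":"number"},"twist":{"type":"number"},"jaw":{"type":"number"}}}}},"required":["series"]}

```bash
mkdir -p pics; ls; python3 - <<'E'
from workcell import bot
import cv2,numpy as np
o=bot.get_obs();print({k:np.round(v,3).tolist() for k,v in o.items()})
for n in("side","top"):
    p,d=bot.camera(n);cv2.imwrite(f"pics/{n}0.png",p[:,:,::-1]);np.save(f"{n}0.npy",d)
    i=bot.camera_info(n);print(n,{k:np.round(v,4).tolist() for k,v in i.items()})
E
```

```text
pics
{'clock': 0.0, 'joint_pos': [-1.23, 0.241, 0.004, 1.335, -0.0, 1.571], 'joint_vel': [-0.001, 0.0, 0.0, -0.001, 0.002, -0.001], 'tau': [0.001, -37.232, 25.241, 0.017, 0.0, -0.0], 'eef_pos': [0.167, -0.471, 0.23], 'tool_rot': [0.408, 0.578, -0.408, 0.577], 'ft_force': [0.903, 0.621, 0.271], 'ft_torque': [-0.001, -0.044, 0.018], 'grip_width': 0.086}
side {'camera_matrix': [[476.6593, 0.0, 312.8949], [0.0, 476.6593, 239.1358], [0.0, 0.0, 1.0]], 'R': [[0.9083, -0.4183, 0.007], [-0.2571, -0.5712, -0.7795], [0.3301, 0.7062, -0.6263]], 't': [-0.5357, -0.0193, 0.9916]}
top {'camera_matrix': [[527.2981, 0.0, 315.0644], [0.0, 527.2981, 237.8207], [0.0, 0.0, 1.0]], 'R': [[0.0054, -0.9999, 0.0136], [-0.9993, -0.0059, -0.0374], [0.0375, -0.0133, -0.9992]], 't': [-0.3605, 0.4186, 0.9005]}
```

View pics/side0.png

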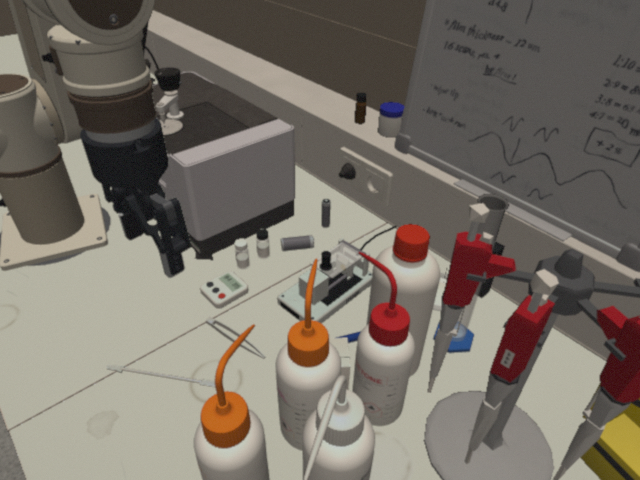

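View pics/top0.png

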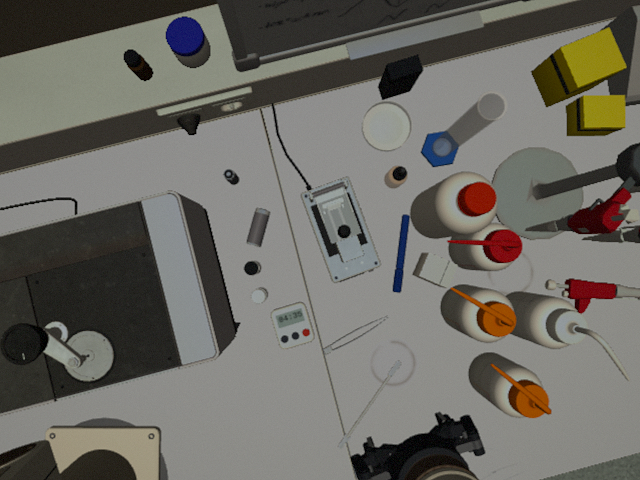

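```bash
python3 - <<'E'
import cv2,numpy as np
p=cv2.imread("pics/top0.png");cv2.imwrite("pics/c1.png",cv2.resize(p[160:300,220:420],None,fx=4,fy=4,interpolation=cv2.INTER_CUBIC))
p=cv2.imread("pics/side0.png");cv2.imwrite("pics/c2.png",cv2.resize(p[190:340,220:420],None,fx=4,fy=4,interpolation=cv2.INTER_CUBIC))
E
```

```text
(no output)
```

View pics/c1.png

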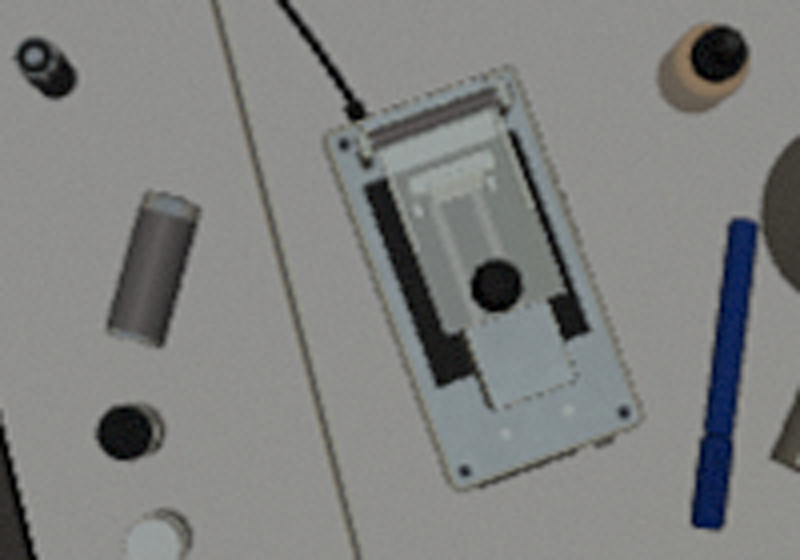

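View pics/c2.png

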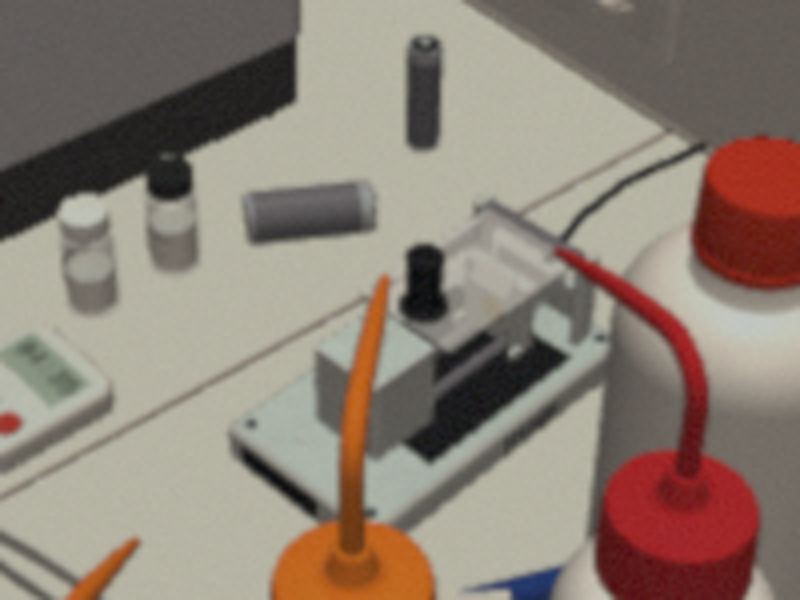

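```bash
cat > h.py <<'E'
import numpy as np,cv2
from workcell import bot
def ray(n,uv,z):
    i=bot.camera_info(n);K,R,t=[np.array(i[k],float) for k in("camera_matrix","R","t")]
    d=R.T@np.linalg.inv(K)@np.array([uv[0],uv[1],1.]);c=-R.T@t
    return c+d*(z-c[2])/d[2]
def proj(n,X):
    i=bot.camera_info(n);K,R,t=[np.array(i[k],float) for k in("camera_matrix","R","t")]
    X=np.atleast_2d(X);c=(R@X.T).T+t;p=(K@c.T).T;return p[:,:2]/p[:,2:]
E
python3 - <<'E'
from h import *
cr=lambda x,y:(220+x/4-.375,160+y/4-.375)
C=[ray("top",cr(*q),.024) for q in[(325,138),(510,68),(640,415),(460,490)]]
C=np.array(C);print(C.round(4))
# local: TL=(+76,+44) TR=(76,-44) BR=(-88,-44) BL=(-88,44)
L=np.array([[76,44],[76,-44],[-88,-44],[-88,44]])/1000
M,_=cv2.estimateAffinePartial2D(L,C[:,:2]);print(M, np.hypot(M[0,0],M[1,0]),np.degrees(np.arctan2(M[1,0],M[0,0])))
print("sides",[np.linalg.norm(C[i]-C[(i+1)%4]) for i in range(4)])
print("knob",ray("top",cr(496,285),.1005), (M@[-.012,0,1]))
for q in[(172,198),(137,338),(153,270)]: print("cell",ray("top",cr(*q),.013))
print("cell corners",[ray("top",cr(*q),.013).round(4) for q in[(146,192),(200,205),(164,347),(109,332)]])
for n in ("top","side"):
    p=cv2.imread(f"pics/{n}0.png")
    a=p[195:255,235:285] if n=="top" else p[225:260,275:325]
    cv2.imwrite(f"pics/z{n}.png",cv2.resize(a,None,fx=10,fy=10,interpolation=cv2.INTER_CUBIC))
E
```

```text
[[ 0.4946 -0.3333  0.024 ]
 [ 0.5252 -0.4122  0.024 ]
 [ 0.3773 -0.468   0.024 ]
 [ 0.3451 -0.3915  0.024 ]]Traceback (most recent call last):
  File "<stdin>", line 7, in <module>
cv2.error: OpenCV(4.12.0) /io/opencv/modules/calib3d/src/ptsetreg.cpp:1108: error: (-215:Assertion failed) count >= 0 && to.checkVector(2) == count in function 'estimateAffinePartial2D'
```

```bash
python3 - <<'E'
from h import *
cr=lambda x,y:(220+x/4-.375,160+y/4-.375)
C=[ray("top",cr(*q),.024) for q in[(325,138),(510,68),(640,415),(460,490)]]
C=np.ascontiguousarray(np.array(C)[:,:2]*1000)
L=np.array([[76,44],[76,-44],[-88,-44],[-88,44]],float)
M,_=cv2.estimateAffinePartial2D(L,C,ransacReprojThreshold=10);print(M, np.hypot(M[0,0],M[1,0]),np.degrees(np.arctan2(M[1,0],M[0,0])))
print("knob",ray("top",cr(496,285),.1005), (M@[-12,0,1]))
print("cell corners",[ray("top",cr(*q),.013).round(4) for q in[(146,192),(200,205),(164,347),(109,332)]])
for q in [(38,55),(720,53),(127,432),(158,540)]: print(ray("top",cr(*q),.06).round(3))
for n in ("top","side"):
    p=cv2.imread(f"pics/{n}0.png")
    a=p[195:255,235:285] if n=="top" else p[225:260,275:325]
    cv2.imwrite(f"pics/z{n}.png",cv2.resize(a,None,fx=10,fy=10,interpolation=cv2.INTER_CUBIC))
E
```

```text
[[ 9.01238638e-01 -3.49605752e-01  4.40921691e+02]
 [ 3.49605752e-01  9.01238638e-01 -3.99163565e+02]] 0.9666722636819287 21.20211768862736
knob [ 0.42833426 -0.40135249  0.1005    ] [ 430.10682751 -403.35883447]
cell corners [array([ 0.472 , -0.2562,  0.013 ]), array([ 0.4665, -0.2795,  0.013 ]), array([ 0.4053, -0.2646,  0.013 ]), array([ 0.4116, -0.2409,  0.013 ])]
[ 0.523 -0.216  0.06 ]
[ 0.526 -0.496  0.06 ]
[ 0.37  -0.254  0.06 ]
[ 0.326 -0.267  0.06 ]
```

View pics/ztop.png

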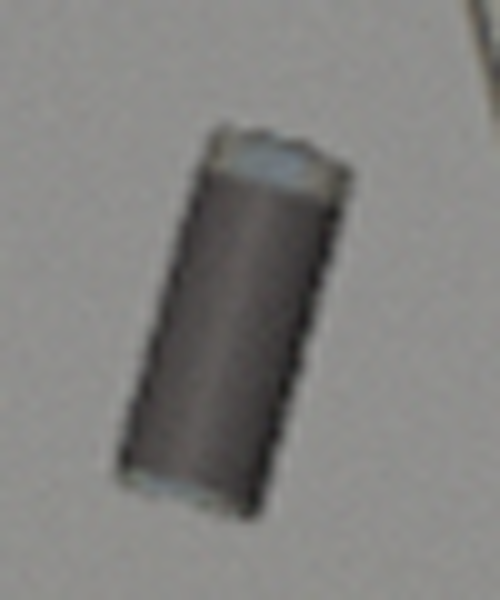

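View pics/zside.png

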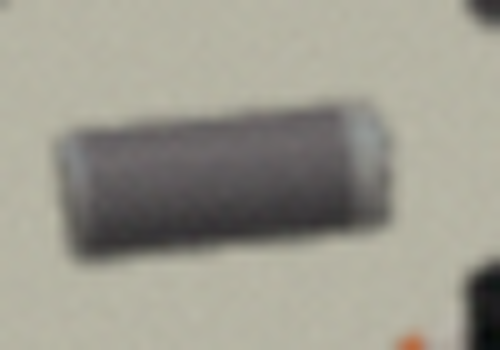

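```bash
cat > ov.py <<'E'
from h import *
import sys
def wire(ox,oy,yaw,z0=0):
    P=[]
    def box(x0,x1,y0,y1,za,zb):
        for z in(za,zb):
            P.append(np.array([[x0,y0,z],[x1,y0,z],[x1,y1,z],[x0,y1,z],[x0,y0,z]],float))
    box(-88,76,-44,44,0,24); box(-59,-23,-18,18,24,67.5); box(34,52,-18,18,24,62); box(-24,60,-26,26,68,71)
    a=np.linspace(0,2*np.pi,25)
    for z in(71,100.5): P.append(np.c_[-12+8*np.cos(a),8*np.sin(a),0*a+z])
    c,s=np.cos(np.radians(yaw)),np.sin(np.radians(yaw))
    R=np.array([[c,-s,0],[s,c,0],[0,0,1]])
    return [(p@R.T)/1000+[ox,oy,z0] for p in P]
def draw(n,img,W,win,f):
    x0,x1,y0,y1=win
    a=cv2.resize(img[y0:y1,x0:x1],None,fx=f,fy=f,interpolation=cv2.INTER_CUBIC)
    for w in W:
        q=(proj(n,w)-[x0,y0]+.5)*f
        cv2.polylines(a,[np.round(q*16).astype(np.int32)],False,(0,255,0),1,cv2.LINE_AA,4)
    return a
if __name__=="__main__":
    ox,oy,yaw=map(float,sys.argv[1:4])
    W=wire(ox,oy,yaw)
    cv2.imwrite("pics/o%s1.png"%sys.argv[4],draw("top",cv2.imread("pics/top0.png"),W,(295,390,170,290),5))
    cv2.imwrite("pics/o%s2.png"%sys.argv[4],draw("side",cv2.imread("pics/side0.png"),W,(270,390,230,330),6))
E
python3 ov.py .441 -.399 21.2 a
```

```text
(no output)
```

View pics/oa1.png

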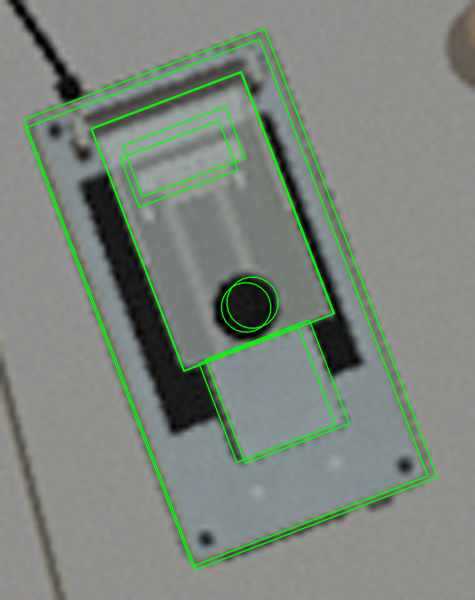

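View pics/oa2.png

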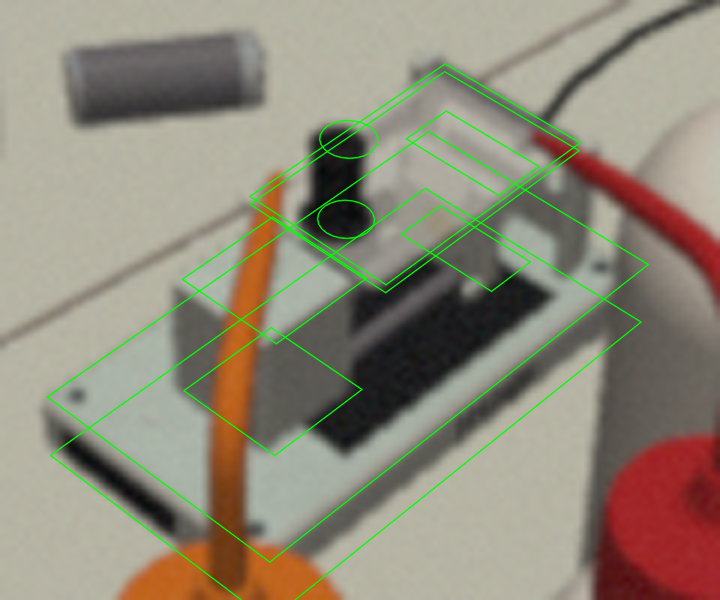

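```bash
cat >> h.py <<'E'
def cloud(n,d):
    i=bot.camera_info(n);K,R,t=[np.array(i[k],float) for k in("camera_matrix","R","t")]
    v,u=np.mgrid[:480,:640];p=np.stack([(u-K[0,2])/K[0,0]*d,(v-K[1,2])/K[1,1]*d,d],-1)
    return (p-t)@R
E
python3 - <<'E'
from h import *
for n in("top","side"):
    d=np.load(n+"0.npy");P=cloud(n,d);np.save(n+"P.npy",P)
    z=P[...,2]
    if n=="top":
        for (u,v) in[(290,150),(290,270),(380,190),(350,290),(240,230),(370,265),(315,205),(331,270),(355,245),(350,255),(344,231),(335,212),(259,227)]:
            print((u,v),P[v-1:v+2,u-1:u+2].reshape(-1,3).mean(0).round(4))
    else:
        for (u,v) in[(250,300),(350,210),(290,305),(305,290),(326,262),(297,242),(340,262)]:
            print((u,v),P[v-1:v+2,u-1:u+2].reshape(-1,3).mean(0).round(4))
E
```

```text
(290, 150) [ 0.5747 -0.3135  0.0021]
(290, 270) [ 0.3647 -0.315   0.0016]
(380, 190) [ 0.5055 -0.4716  0.0019]
(350, 290) [ 0.3305 -0.4195  0.0012]
(240, 230) [ 0.4285 -0.2407  0.1047]
(370, 265) [ 0.3744 -0.4513  0.0262]
(315, 205) [ 0.4759 -0.3575  0.0265]
(331, 270) [ 0.3656 -0.3852  0.0251]
(355, 245) [ 0.4072 -0.4219  0.0693]
(350, 255) [ 0.391  -0.4139  0.0698]
(344, 231) [ 0.4281 -0.4018  0.1023]
(335, 212) [ 0.4601 -0.3892  0.0736]
(259, 227) [ 0.4378 -0.2628  0.0272]
(250, 300) [ 0.3034 -0.3564 -0.0015]
(350, 210) [ 0.5949 -0.1858 -0.0018]
(290, 305) [ 0.3552 -0.4171  0.0218]
(305, 290) [ 0.3563 -0.4768  0.1109]
(326, 262) [ 0.4244 -0.4094  0.0867]
(297, 242) [ 0.4326 -0.2665  0.0207]
(340, 262) [ 0.455  -0.4022  0.0698]
```

```bash
python3 - <<'E'
from h import *
for n,off in(("top",.0018),("side",-.0017)):
    P=np.load(n+"P.npy").copy();P[...,2]-=off
    m=(P[...,0]>.3)&(P[...,0]<.56)&(P[...,1]<-.31)&(P[...,1]>-.49)
    if n=="side": m&=(np.arange(640)[None]<385)
    X=P[m]
    # keep connected comp
    mm=(m&(P[...,2]>.012)).astype(np.uint8);k,l,s,c=cv2.connectedComponentsWithStats(mm)
    b=1+np.argmax(s[1:,4]);Y=P[l==b];print(n,s[b])
    for za,zb in((.018,.030),(.0645,.0687),(.0693,.0735),(.095,.103)):
        Z=Y[(Y[:,2]>za)&(Y[:,2]<zb)]
        if len(Z)<4: continue
        r=cv2.minAreaRect((Z[:,:2]*1000).astype(np.float32));print(za,zb,len(Z),Z.mean(0).round(4),np.round(r[0],1),np.round(r[1],1),round(r[2],2))
E
```

```text
top [ 301  177   80  106 5009]
0.018 0.03 2488 [ 0.4157 -0.4052  0.0239] [ 437.4 -401.1] [173.4  88.1] 20.62
0.0645 0.0687 461 [ 0.414  -0.4095  0.0672] [ 442.8 -396.1] [123.6  61.5] 21.08
0.0693 0.0735 1465 [ 0.4602 -0.3924  0.0713] [ 444.3 -397.5] [123.3  66.8] 19.74
0.095 0.103 92 [ 0.4298 -0.4035  0.0999] [ 429.7 -403.5] [15.4 15.7] 45.61
side [ 311  238   61   85 3153]
0.018 0.03 1385 [ 0.4445 -0.4245  0.0246] [ 435.2 -402.5] [158.2  83. ] 20.82
0.0645 0.0687 177 [ 0.4238 -0.4163  0.0672] [ 437.7 -391.4] [114.3  63. ] 13.03
0.0693 0.0735 792 [ 0.4603 -0.3933  0.0713] [ 444.3 -394.9] [115.6  66.6] 20.26
0.095 0.103 71 [ 0.4258 -0.404   0.0994] [ 426.5 -403.2] [16.7 16.2] 18.73
```

```bash
python3 - <<'E'
from h import *
from scipy.spatial.transform import Rotation as Ro
o=bot.get_obs();R=Ro.from_quat(o["tool_rot"]).as_matrix();print(R.round(3));print(o["eef_pos"],np.degrees(np.arctan2(R[1,2],R[0,2])))
yaw=np.radians(21);O=np.array([441,-399])
c,s=np.cos(yaw),np.sin(yaw)
for th in[0,.3,.6,.9,1.2,1.5,1.65]:
    h=24
    x=60-72*np.cos(th)+h*np.sin(th);z=68+72*np.sin(th)+h*np.cos(th)
    print(th,(O+[c*x,s*x]).round(1),round(z-19,1))
E
```

```text
[[-0.001  0.943  0.334]
 [ 0.002  0.334 -0.942]
 [-1.    -0.    -0.002]]
[ 0.16691882 -0.47069138  0.23048924] -70.4759114651073
0 [ 429.8 -403.3] 73.0
0.3 [ 439.4 -399.6] 93.2
0.6 [ 454.2 -393.9] 109.5
0.9 [ 472.8 -386.8] 120.3
1.2 [ 493.5 -378.8] 124.8
1.5 [ 514.6 -370.7] 122.5
1.65 [ 524.7 -366.9] 118.9
```

Call:
step_arm(series=[{"x": 4, "y": 1, "z": -1, "twist": 1.5, "jaw": 6}, {"x": 8, "y": 2, "z": -2.5, "twist": 1.5, "jaw": 5}, {"x": 12, "y": 3, "z": -4, "twist": 1.5, "jaw": 4.5}, {"x": 16, "y": 4, "z": -5.5, "twist": 1.5, "jaw": 4.5}, {"x": 20, "y": 5.1, "z": -7, "twist": 1.5, "jaw": 4.5}, {"x": 24, "y": 6.1, "z": -8, "twist": 1.5, "jaw": 4.5}, {"x": 26.3, "y": 6.7, "z": -8.5, "twist": 1.5, "jaw": 4.5}, {"x": 26.3, "y": 6.7, "z": -8.5, "twist": 1.5, "jaw": 4.5}, {"x": 26.3, "y": 6.7, "z": -8.5, "twist": 1.5, "jaw": 4.5}])

```text
clock: 0.85
eef_pos: [0.431, -0.4021, 0.1437]
tool_rot: [0.4, 0.585, -0.399, 0.582]
ft_force: [-0.5, 0.2, 0.8]
grip_width: 0.045
```

```bash
cat > look.py <<'E'
from h import *
import sys
tag=sys.argv[1];n=sys.argv[2];x0,x1,y0,y1=map(int,sys.argv[3:7]);f=int(sys.argv[7])
p,d=bot.camera(n);cv2.imwrite(f"pics/{tag}_full.png",p[:,:,::-1]);np.save(f"{tag}.npy",d)
cv2.imwrite(f"pics/{tag}.png",cv2.resize(p[y0:y1,x0:x1,::-1],None,fx=f,fy=f,interpolation=cv2.INTER_CUBIC))
E
python3 look.py k1 top 290 420 150 290 4; python3 look.py k2 side 250 400 180 320 4
```

```text
(no output)
```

View pics/k1.png

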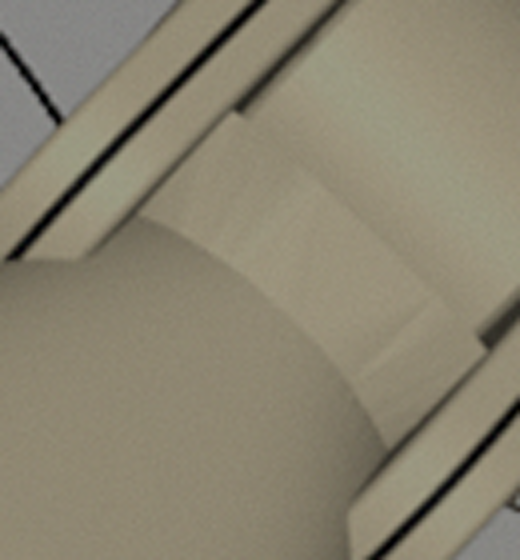

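View pics/k2.png

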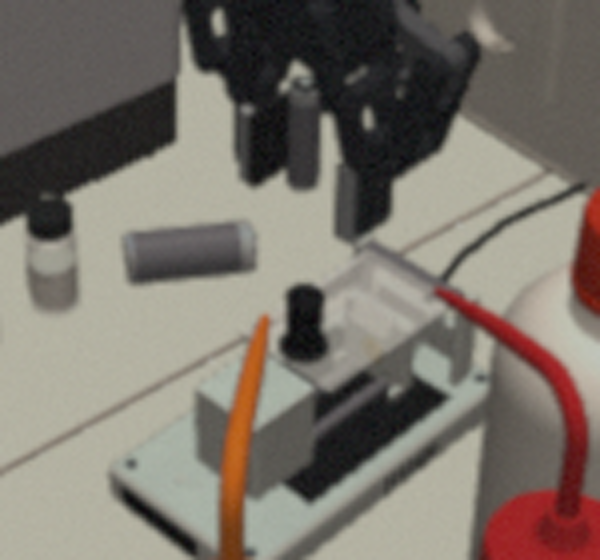

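```bash
python3 - <<'E'
from h import *
e=bot.get_obs()["eef_pos"]
for z in(e[2],.1005,.0715,e[2]+.019): print(z,(proj("side",[e[0],e[1],z])[0]-[250,180]+.5)*4)
E
```

```text
0.1450894651502611 [314.15555496 207.67246846]
0.1005 [311.24892034 293.15084997]
0.0715 [309.46694424 345.5552462 ]
0.1640894651502611 [315.46026441 169.3035413 ]
```

Call:
step_arm(series=[{"x": -0.1, "y": -0.1, "z": -3, "jaw": 4.5}, {"x": -0.1, "y": -0.1, "z": -5.5, "jaw": 4.5}, {"x": -0.1, "y": -0.1, "z": -6.8, "jaw": 4.5}, {"x": -0.1, "y": -0.1, "z": -6.8, "jaw": 3}, {"x": -0.1, "y": -0.1, "z": -6.8, "jaw": 1}, {"x": -0.1, "y": -0.1, "z": -6.8, "jaw": 1}, {"x": -0.1, "y": -0.1, "z": -6.8, "jaw": 1}, {"x": -0.1, "y": -0.1, "z": -6.8, "jaw": 1}])

```text
$.series[0]: bad value
```

Call:
step_arm(series=[{"x": -0.1, "y": -0.1, "z": -3, "twist": 0, "jaw": 4.5}, {"x": -0.1, "y": -0.1, "z": -5.5, "twist": 0, "jaw": 4.5}, {"x": -0.1, "y": -0.1, "z": -6.8, "twist": 0, "jaw": 4.5}, {"x": -0.1, "y": -0.1, "z": -6.8, "twist": 0, "jaw": 3}, {"x": -0.1, "y": -0.1, "z": -6.8, "twist": 0, "jaw": 1}, {"x": -0.1, "y": -0.1, "z": -6.8, "twist": 0, "jaw": 1}, {"x": -0.1, "y": -0.1, "z": -6.8, "twist": 0, "jaw": 1}, {"x": -0.1, "y": -0.1, "z": -6.8, "twist": 0, "jaw": 1}])

```text
clock: 1.62
eef_pos: [0.4267, -0.4042, 0.0782]
tool_rot: [0.401, 0.584, -0.4, 0.581]
ft_force: [-4.6, 3.4, 0.8]
grip_width: 0.0137
```

```bash
python3 look.py k3 side 250 400 180 320 4
```

```text
(no output)
```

View pics/k3.png

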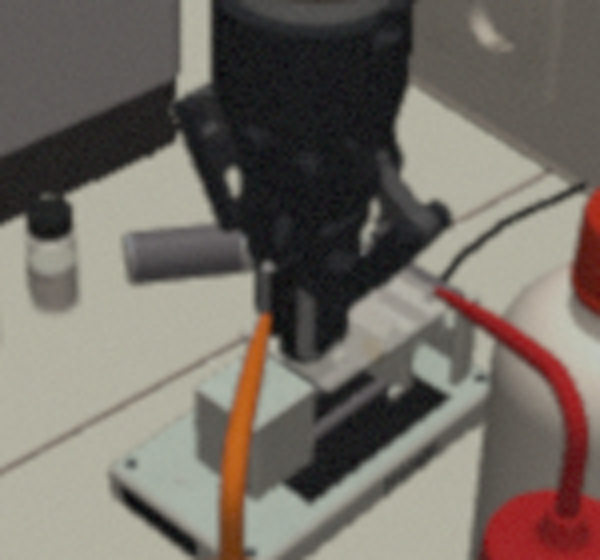

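Call:
step_arm(series=[{"x": 0.22, "y": 0.08, "z": 0.52, "twist": 0, "jaw": 1}, {"x": 0.48, "y": 0.18, "z": 1.04, "twist": 0, "jaw": 1}, {"x": 0.78, "y": 0.3, "z": 1.53, "twist": 0, "jaw": 1}, {"x": 1.1, "y": 0.42, "z": 2.0, "twist": 0, "jaw": 1}, {"x": 1.46, "y": 0.56, "z": 2.43, "twist": 0, "jaw": 1}, {"x": 1.85, "y": 0.71, "z": 2.84, "twist": 0, "jaw": 1}])

```text
clock: 2.17
eef_pos: [0.4467, -0.3964, 0.1067]
tool_rot: [0.401, 0.584, -0.4, 0.581]
ft_force: [3.1, 2.1, -10.4]
grip_width: 0.0137
```

Call:
step_arm(series=[{"x": 0.35, "y": 0.13, "z": 0.38, "twist": 0, "jaw": 1}, {"x": 0.75, "y": 0.28, "z": 0.72, "twist": 0, "jaw": 1}, {"x": 1.2, "y": 0.45, "z": 1.02, "twist": 0, "jaw": 1}, {"x": 1.68, "y": 0.64, "z": 1.29, "twist": 0, "jaw": 1}, {"x": 2.18, "y": 0.83, "z": 1.51, "twist": 0, "jaw": 1}, {"x": 2.7, "y": 1.03, "z": 1.7, "twist": 0, "jaw": 1}, {"x": 3.22, "y": 1.23, "z": 1.84, "twist": 0, "jaw": 1}, {"x": 3.78, "y": 1.44, "z": 1.95, "twist": 0, "jaw": 1}])

```text
clock: 2.83
eef_pos: [0.4851, -0.3816, 0.1251]
tool_rot: [0.401, 0.585, -0.399, 0.581]
ft_force: [8.5, -3.6, -25.3]
grip_width: 0.011
```

```bash
python3 look.py k4 side 250 400 150 290 4
```

```text
(no output)
```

View pics/k4.png

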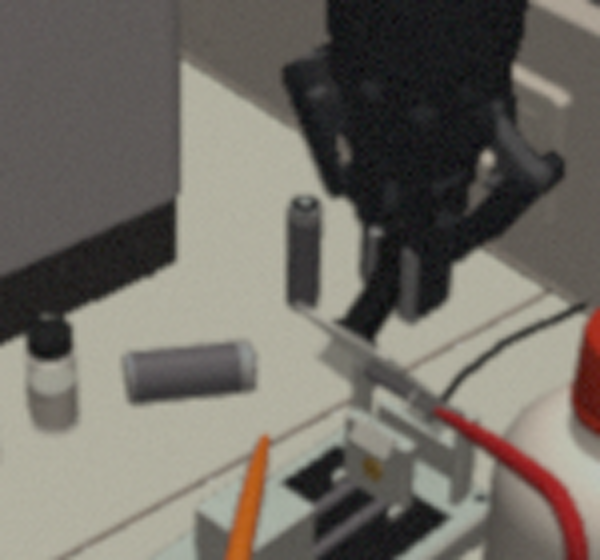

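```bash
python3 - <<'E'
from h import *
yaw=np.radians(21);c,s=np.cos(yaw),np.sin(yaw)
def W(x,y,z): return [.441+(c*x-s*y)/1000,-.399+(s*x+c*y)/1000,z/1000]
f=lambda p:((proj("side",p)[0]-[250,150]+.5)*4).round()
e=bot.get_obs();print(e["eef_pos"],e["ft_force"])
print("hinge",f(W(60,26,68)),f(W(60,-26,68)),"tcp",f(e["eef_pos"]))
for th in(.5,.6,.7,.8,.9,1.0):
    r=lambda d,h,y:W(60-d*np.cos(th)+h*np.sin(th),y,68+d*np.sin(th)+h*np.cos(th))
    print(th,"edge",f(r(84,0,26)),f(r(84,0,-26)),"knob base",f(r(72,3,0)),"tip",f(r(72,32.5,0)))
E
```

```text
[ 0.48660737 -0.38139188  0.12478695] [  7.69922266  -1.519515   -21.26760096]
hinge [377. 368.] [466. 420.] tcp [412. 302.]
0.5 edge [264. 372.] [357. 429.] knob base [329. 392.] tip [355. 328.]
0.6 edge [272. 354.] [365. 411.] knob base [336. 377.] tip [366. 313.]
0.7 edge [280. 336.] [374. 392.] knob base [344. 362.] tip [377. 298.]
0.8 edge [290. 318.] [385. 374.] knob base [353. 346.] tip [389. 285.]
0.9 edge [301. 301.] [396. 356.] knob base [363. 332.] tip [402. 272.]
1.0 edge [312. 284.] [408. 339.] knob base [373. 318.] tip [414. 262.]
```

Call:
step_arm(series=[{"x": 0.5, "y": 0.19, "z": -0.2, "twist": 0, "jaw": 0.6}, {"x": 1.1, "y": 0.42, "z": -0.25, "twist": 0, "jaw": 0.6}, {"x": 1.7, "y": 0.65, "z": -0.3, "twist": 0, "jaw": 0.6}, {"x": 2.3, "y": 0.88, "z": -0.4, "twist": 0, "jaw": 0.6}, {"x": 2.9, "y": 1.1, "z": -0.55, "twist": 0, "jaw": 0.6}, {"x": 3.5, "y": 1.34, "z": -0.75, "twist": 0, "jaw": 0.6}])

```text
clock: 3.38
eef_pos: [0.5226, -0.3682, 0.1184]
tool_rot: [0.401, 0.584, -0.399, 0.582]
ft_force: [0.7, 0.2, -0.4]
grip_width: 0.006
```

```bash
python3 look.py k5 side 250 400 150 290 4
```

```text
(no output)
```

View pics/k5.png

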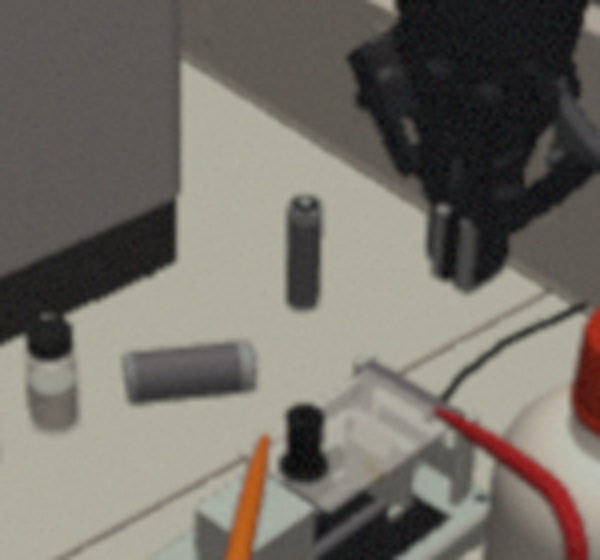

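Call:
step_arm(series=[{"x": -2, "y": -0.75, "z": 1, "twist": 0, "jaw": 4.5}, {"x": -5.5, "y": -2.1, "z": 1, "twist": 0, "jaw": 4.5}, {"x": -8.5, "y": -3.25, "z": 0.5, "twist": 0, "jaw": 4.5}, {"x": -9.2, "y": -3.5, "z": -1.5, "twist": 0, "jaw": 4.5}, {"x": -9.2, "y": -3.5, "z": -3.5, "twist": 0, "jaw": 4.5}, {"x": -9.2, "y": -3.5, "z": -4.5, "twist": 0, "jaw": 4.5}, {"x": -9.2, "y": -3.5, "z": -4.5, "twist": 0, "jaw": 4}])

```text
clock: 4.02
eef_pos: [0.4306, -0.4024, 0.0708]
tool_rot: [0.401, 0.585, -0.399, 0.582]
ft_force: [0.1, -1.1, 0.5]
grip_width: 0.0401
```

Call:
step_arm(series=[{"x": -0.05, "y": -0.05, "z": 0.25, "twist": 0, "jaw": 3}, {"x": -0.05, "y": -0.05, "z": 0.25, "twist": 0, "jaw": 2}, {"x": -0.05, "y": -0.05, "z": 0.25, "twist": 0, "jaw": 0}, {"x": -0.05, "y": -0.05, "z": 0.25, "twist": 0, "jaw": 0}, {"x": -0.05, "y": -0.05, "z": 0.25, "twist": 0, "jaw": 0}, {"x": -0.05, "y": -0.05, "z": 0.25, "twist": 0, "jaw": 0}, {"x": -0.05, "y": -0.05, "z": 0.25, "twist": 0, "jaw": 0}])

```text
clock: 4.6
eef_pos: [0.4308, -0.4025, 0.0744]
tool_rot: [0.401, 0.584, -0.398, 0.582]
ft_force: [-0.0, 3.0, 5.7]
grip_width: 0.0138
```

```bash
python3 look.py k6 side 270 370 220 300 7;python3 -c "
from h import *
o=bot.get_obs();print(o['eef_pos'],o['ft_force'],o['ft_torque'],o['grip_width'])"
```

```text
[ 0.43076582 -0.402565    0.07441274] [-0.44666994  3.82720266  5.2856594 ] [0.57140892 0.17768105 0.02454108] 0.01396996233545412
```

View pics/k6.png

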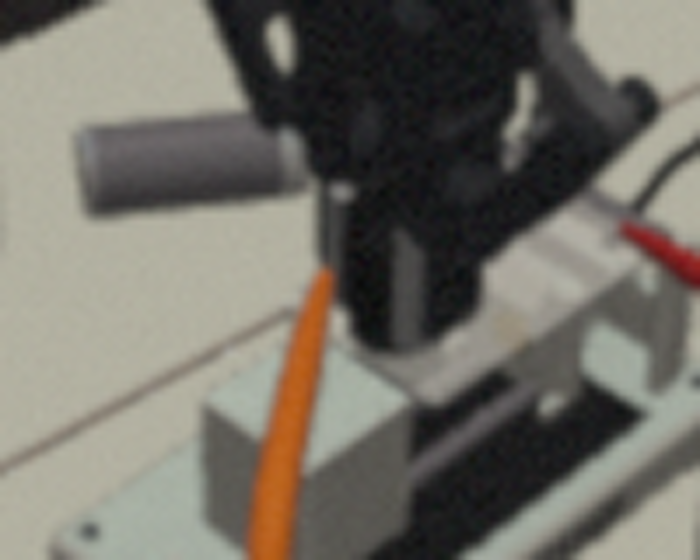

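Call:
step_arm(series=[{"x": 0.24, "y": 0.09, "z": 0.7, "twist": 0, "jaw": 0}, {"x": 0.54, "y": 0.21, "z": 1.38, "twist": 0, "jaw": 0}, {"x": 0.9, "y": 0.35, "z": 2.0, "twist": 0, "jaw": 0}, {"x": 1.33, "y": 0.51, "z": 2.6, "twist": 0, "jaw": 0}, {"x": 1.33, "y": 0.51, "z": 2.6, "twist": 0, "jaw": 0}])

```text
clock: 5.07
eef_pos: [0.4456, -0.3968, 0.1011]
tool_rot: [0.401, 0.584, -0.397, 0.583]
ft_force: [3.7, 0.4, -7.6]
grip_width: 0.014
```

```bash
python3 look.py k7 side 250 400 150 290 4
```

```text
(no output)
```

View pics/k7.png

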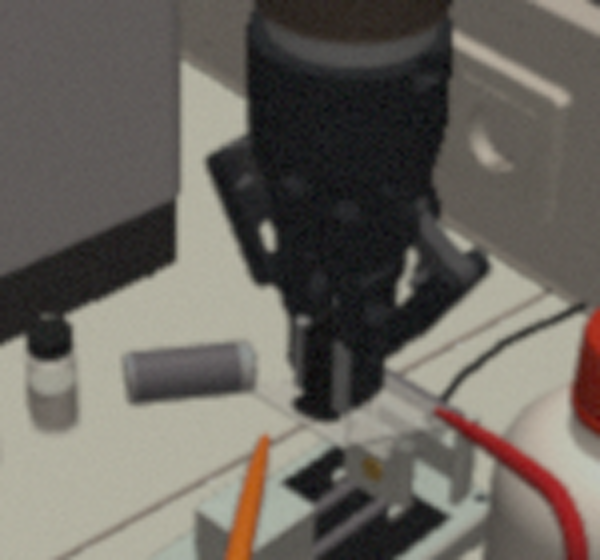

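Call:
step_arm(series=[{"x": 0.5, "y": 0.19, "z": 0.48, "twist": 0, "jaw": 0}, {"x": 1.05, "y": 0.4, "z": 0.95, "twist": 0, "jaw": 0}, {"x": 1.63, "y": 0.62, "z": 1.38, "twist": 0, "jaw": 0}, {"x": 2.24, "y": 0.86, "z": 1.74, "twist": 0, "jaw": 0}, {"x": 2.24, "y": 0.86, "z": 1.74, "twist": 0, "jaw": 0}])

```text
clock: 5.53
eef_pos: [0.4692, -0.3878, 0.1186]
tool_rot: [0.401, 0.584, -0.397, 0.583]
ft_force: [2.0, -1.6, -10.1]
grip_width: 0.0132
```

```bash
python3 look.py k8 side 250 400 150 290 4
```

```text
(no output)
```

View pics/k8.png

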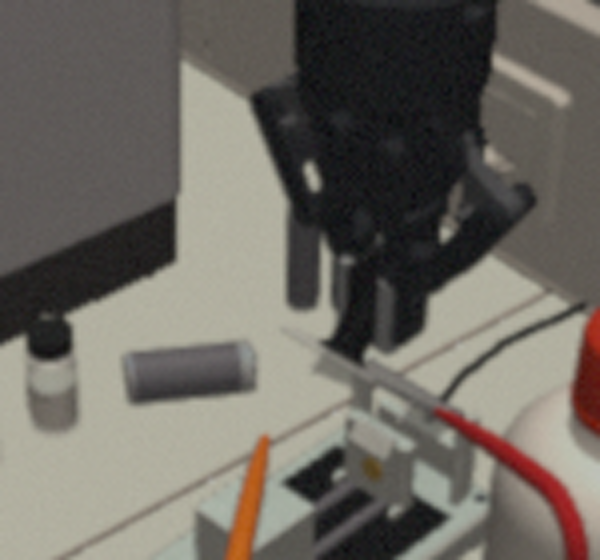

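Call:
step_arm(series=[{"x": 0, "y": 0, "z": 0.5, "twist": 0, "jaw": 7.5}, {"x": -1, "y": -0.4, "z": 1, "twist": 0, "jaw": 7.5}, {"x": -3, "y": -1.2, "z": 0.5, "twist": 0, "jaw": 7.5}, {"x": -3.9, "y": -1.55, "z": 0, "twist": 0, "jaw": 7.5}, {"x": -3.9, "y": -1.55, "z": -2, "twist": 0, "jaw": 7.5}, {"x": -3.9, "y": -1.55, "z": -3, "twist": 0, "jaw": 7.5}])

```text
clock: 6.08
eef_pos: [0.4281, -0.4041, 0.0885]
tool_rot: [0.402, 0.584, -0.398, 0.583]
ft_force: [-0.5, 0.5, -0.4]
grip_width: 0.075
```

```bash
python3 look.py k9 side 250 400 150 290 4
```

```text
(no output)
```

View pics/k9.png

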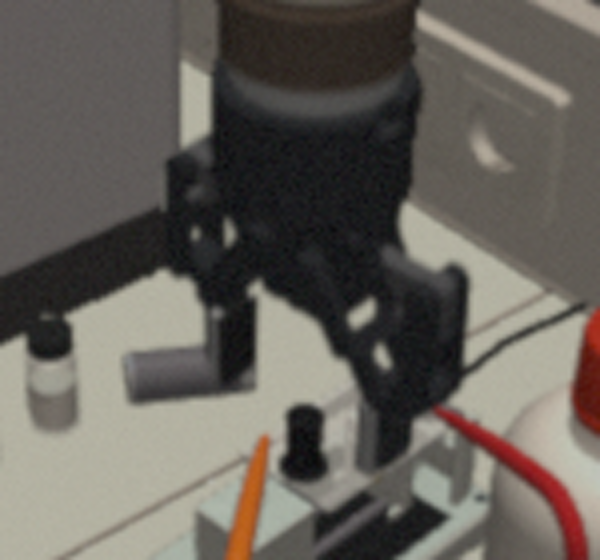

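Call:
step_arm(series=[{"x": 0.15, "y": 0.05, "z": -2, "twist": 0, "jaw": 7.5}, {"x": 0.15, "y": 0.05, "z": -4.2, "twist": 0, "jaw": 7.5}, {"x": 0.15, "y": 0.05, "z": -4.2, "twist": 0, "jaw": 6}, {"x": 0.15, "y": 0.05, "z": -4.2, "twist": 0, "jaw": 4.5}, {"x": 0.15, "y": 0.05, "z": -4.2, "twist": 0, "jaw": 4.5}, {"x": 0.15, "y": 0.05, "z": -4.2, "twist": 0, "jaw": 4.5}, {"x": 0.15, "y": 0.05, "z": -4.2, "twist": 0, "jaw": 4.5}])

```text
clock: 6.72
eef_pos: [0.4283, -0.4032, 0.0451]
tool_rot: [0.401, 0.585, -0.398, 0.582]
ft_force: [-4.0, -3.5, -1.4]
grip_width: 0.0496
```

```bash
python3 look.py k10 side 250 400 150 290 4
```

```text
(no output)
```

View pics/k10.png

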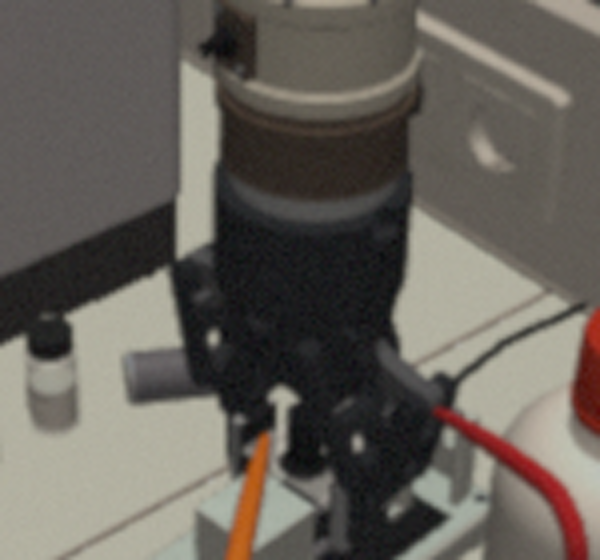

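Call:
step_arm(series=[{"x": 0.05, "y": 0.02, "z": 0.73, "twist": 0, "jaw": 4.5}, {"x": 0.17, "y": 0.06, "z": 1.46, "twist": 0, "jaw": 4.5}, {"x": 0.35, "y": 0.13, "z": 2.16, "twist": 0, "jaw": 4.5}, {"x": 0.6, "y": 0.23, "z": 2.85, "twist": 0, "jaw": 4.5}, {"x": 0.91, "y": 0.35, "z": 3.5, "twist": 0, "jaw": 4.5}, {"x": 1.28, "y": 0.49, "z": 4.12, "twist": 0, "jaw": 4.5}, {"x": 1.28, "y": 0.49, "z": 4.12, "twist": 0, "jaw": 4.5}])

```text
clock: 7.35
eef_pos: [0.442, -0.3981, 0.0876]
tool_rot: [0.401, 0.585, -0.398, 0.582]
ft_force: [-0.9, -2.0, -6.0]
grip_width: 0.0496
```

```bash
python3 look.py k11 side 250 400 150 290 4
```

```text
(no output)
```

View pics/k11.png

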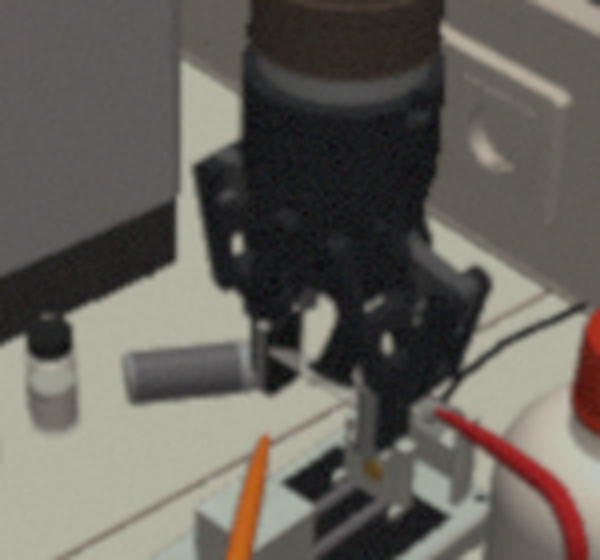

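Call:
step_arm(series=[{"x": 0.42, "y": 0.16, "z": 0.57, "twist": 0, "jaw": 4.5}, {"x": 0.9, "y": 0.34, "z": 1.08, "twist": 0, "jaw": 4.5}, {"x": 1.42, "y": 0.54, "z": 1.55, "twist": 0, "jaw": 4.5}, {"x": 1.98, "y": 0.76, "z": 1.96, "twist": 0, "jaw": 4.5}, {"x": 2.58, "y": 0.99, "z": 2.3, "twist": 0, "jaw": 4.5}, {"x": 3.2, "y": 1.23, "z": 2.58, "twist": 0, "jaw": 4.5}, {"x": 3.2, "y": 1.23, "z": 2.58, "twist": 0, "jaw": 4.5}])

```text
clock: 7.98
eef_pos: [0.4742, -0.3858, 0.1129]
tool_rot: [0.4, 0.585, -0.398, 0.582]
ft_force: [-1.7, -4.7, -9.1]
grip_width: 0.0499
```

```bash
python3 look.py k12 side 250 400 130 270 4
```

```text
(no output)
```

View pics/k12.png

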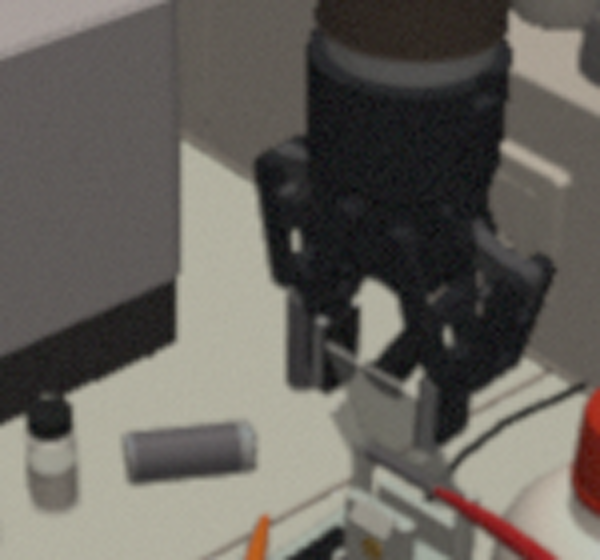

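Call:
step_arm(series=[{"x": 0.65, "y": 0.25, "z": 0.21, "twist": 0, "jaw": 4.5}, {"x": 1.33, "y": 0.51, "z": 0.33, "twist": 0, "jaw": 4.5}, {"x": 2.0, "y": 0.77, "z": 0.38, "twist": 0, "jaw": 4.5}, {"x": 2.69, "y": 1.03, "z": 0.36, "twist": 0, "jaw": 4.5}, {"x": 3.37, "y": 1.29, "z": 0.25, "twist": 0, "jaw": 4.5}, {"x": 3.7, "y": 1.42, "z": 0.15, "twist": 0, "jaw": 4.5}, {"x": 3.7, "y": 1.42, "z": 0.15, "twist": 0, "jaw": 4.5}])

```text
clock: 8.62
eef_pos: [0.5104, -0.3721, 0.1158]
tool_rot: [0.4, 0.585, -0.399, 0.582]
ft_force: [-5.3, -4.3, -1.0]
grip_width: 0.0494
```

```bash
python3 look.py k13 side 250 400 130 270 4
```

```text
(no output)
```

View pics/k13.png

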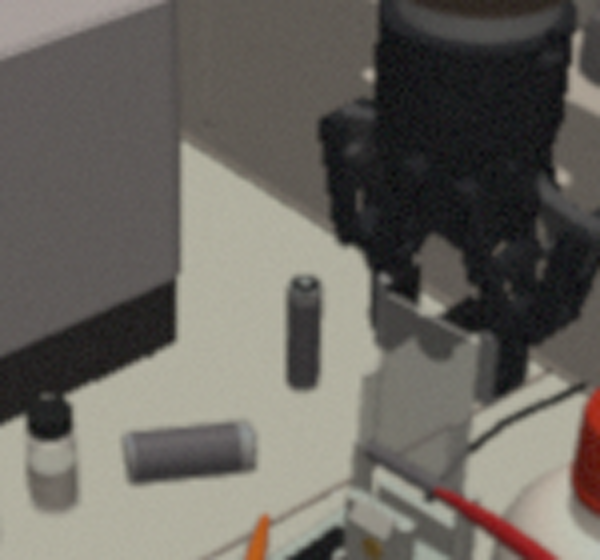

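```bash
python3 - <<'E'
from h import *
yaw=np.radians(21);c,s=np.cos(yaw),np.sin(yaw)
def W(x,y,z): return [.441+(c*x-s*y)/1000,-.399+(s*x+c*y)/1000,z/1000]
f=lambda p:((proj("side",p)[0]-[250,130]+.5)*4).round()
print("hinge",f(W(60,26,68)),f(W(60,-26,68)))
for th in(1.2,1.3,1.4,1.5,1.6,1.7):
    r=lambda d,h,y:W(60-d*np.cos(th)+h*np.sin(th),y,68+d*np.sin(th)+h*np.cos(th))
    print(th,"edge",f(r(84,0,26)),f(r(84,0,-26)))
E
```

```text
hinge [377. 448.] [466. 500.]
1.2 edge [337. 334.] [433. 388.]
1.3 edge [350. 321.] [446. 374.]
1.4 edge [363. 310.] [459. 362.]
1.5 edge [377. 300.] [473. 351.]
1.6 edge [390. 291.] [486. 342.]
1.7 edge [403. 285.] [498. 335.]
```

Call:
step_arm(series=[{"x": 0.6, "y": 0.23, "z": -0.1, "twist": 0, "jaw": 4.5}, {"x": 1.0, "y": 0.38, "z": -0.25, "twist": 0, "jaw": 4.5}, {"x": 1.0, "y": 0.38, "z": -0.25, "twist": 0, "jaw": 4.5}, {"x": 1.0, "y": 0.38, "z": -0.25, "twist": 0, "jaw": 8}, {"x": 1.0, "y": 0.38, "z": -0.25, "twist": 0, "jaw": 8}, {"x": 1.0, "y": 0.38, "z": -0.25, "twist": 0, "jaw": 8}])

```text
clock: 9.17
eef_pos: [0.5209, -0.3684, 0.1143]
tool_rot: [0.4, 0.584, -0.399, 0.583]
ft_force: [0.8, 0.3, 0.6]
grip_width: 0.0789
```

```bash
python3 look.py k14 side 250 400 130 270 4
```

```text
(no output)
```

View pics/k14.png

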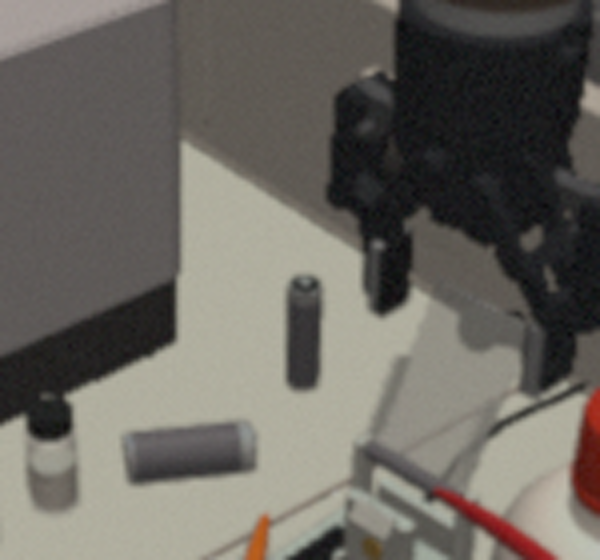

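Call:
step_arm(series=[{"x": 0, "y": 0, "z": 2, "twist": 0, "jaw": 8}, {"x": 0, "y": 0, "z": 5.5, "twist": 0, "jaw": 8}, {"x": -1, "y": 0, "z": 9, "twist": 0, "jaw": 7}, {"x": -3, "y": 0, "z": 10, "twist": 0, "jaw": 6}])

```text
clock: 9.55
eef_pos: [0.4942, -0.3698, 0.2201]
tool_rot: [0.4, 0.581, -0.398, 0.587]
ft_force: [-0.0, -0.9, 1.0]
grip_width: 0.0603
```

```bash
python3 look.py c3 top 200 360 150 290 5; python3 look.py c4 side 250 400 180 320 4
```

```text
(no output)
```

View pics/c3.png

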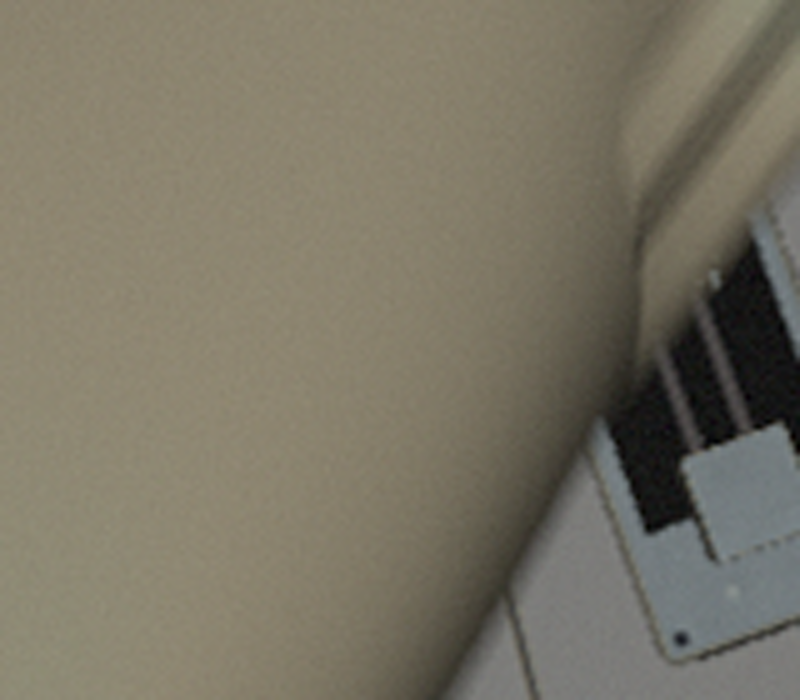

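View pics/c4.png

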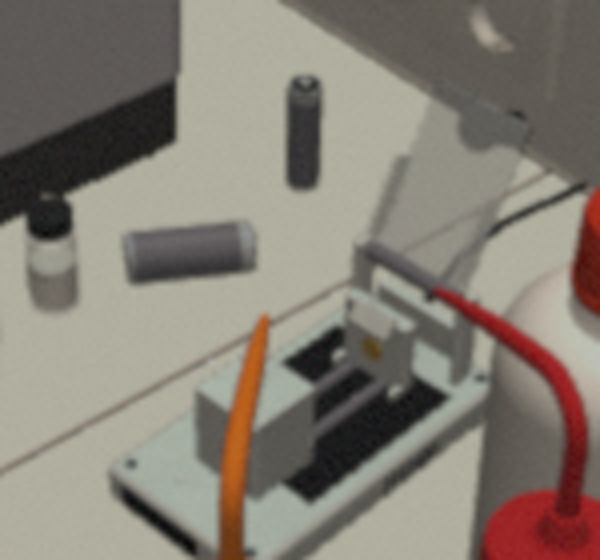

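```bash
python3 - <<'E'
from h import *
for n,off in(("top",.0018),("side",-.0017)):
    P=np.load(n+"P.npy").copy();P[...,2]-=off
    m=(P[...,0]>.385)&(P[...,0]<.49)&(P[...,1]<-.225)&(P[...,1]>-.295)&(P[...,2]>.009)&(P[...,2]<.035)
    Y=P[m];r=cv2.minAreaRect((Y[:,:2]*1000).astype(np.float32));print(n,len(Y),np.round(r[0],1),np.round(r[1],1),r[2],Y[:,2].max(),Y.mean(0))
    A=Y[:,:2]-Y[:,:2].mean(0);w,v=np.linalg.eigh(A.T@A);print(np.degrees(np.arctan2(v[1,1],v[0,1])))
# rgb mask check
p=cv2.imread("pics/top0.png").astype(int)
E
```

```text
top 568 [ 439.4 -260.7] [26.1 64.5] 74.99805450439453 0.031313974606074116 [ 0.43860402 -0.26135021  0.02329589]
165.04786392323322
side 400 [ 434.3 -262.6] [25.  65.3] 73.07122039794922 0.028836075245272264 [ 0.43269971 -0.26585033  0.02064365]
164.76289330790559
```

Call:
step_arm(series=[{"x": -1, "y": 2.5, "z": 0, "twist": -6, "jaw": 5.5}, {"x": -2, "y": 5.5, "z": 0, "twist": -12, "jaw": 5.5}, {"x": -3.5, "y": 8.5, "z": -2, "twist": -18, "jaw": 5.5}, {"x": -5.1, "y": 10.8, "z": -5, "twist": -25, "jaw": 5.5}, {"x": -5.1, "y": 10.8, "z": -9, "twist": -31, "jaw": 5.5}, {"x": -5.1, "y": 10.8, "z": -13, "twist": -36, "jaw": 5.5}, {"x": -5.1, "y": 10.8, "z": -14.5, "twist": -36, "jaw": 5.5}, {"x": -5.1, "y": 10.8, "z": -14.5, "twist": -36, "jaw": 5.5}])

```text
clock: 10.32
eef_pos: [0.4358, -0.259, 0.0686]
tool_rot: [-0.559, -0.433, 0.562, -0.429]
ft_force: [-1.1, -0.7, -0.8]
grip_width: 0.055
```

```bash
python3 look.py c5 side 230 380 150 290 4;python3 -c "
from h import *
from scipy.spatial.transform import Rotation as Ro
o=bot.get_obs();R=Ro.from_quat(o['tool_rot']).as_matrix();print(o['eef_pos'],np.degrees(np.arctan2(R[1,2],R[0,2])),R[:,0],o['joint_pos'])"
```

```text
[ 0.43773673 -0.26031607  0.07121172] -104.8160811651205 [-2.41715116e-03 -1.67368190e-04 -9.99997065e-01] [-5.35682253e-01  3.88820974e-01 -2.31679355e-01  9.52289129e-01
 -1.37770504e-03  2.86450207e+00]
```

View pics/c5.png

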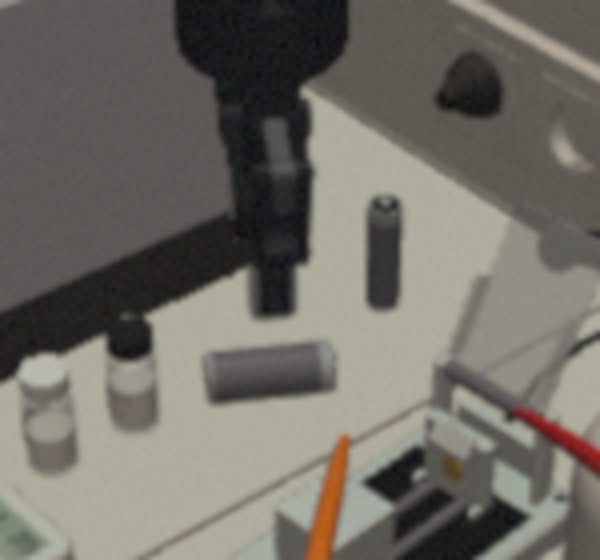

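Call:
step_arm(series=[{"x": 0.5, "y": -0.15, "z": -3, "twist": 0, "jaw": 5.5}, {"x": 0.5, "y": -0.15, "z": -5.5, "twist": 0, "jaw": 5.5}, {"x": 0.5, "y": -0.15, "z": -6.4, "twist": 0, "jaw": 5.5}, {"x": 0.5, "y": -0.15, "z": -6.4, "twist": 0, "jaw": 5.5}])

```text
clock: 10.7
eef_pos: [0.442, -0.2613, 0.0062]
tool_rot: [-0.559, -0.433, 0.561, -0.43]
ft_force: [-0.1, 0.4, 0.2]
grip_width: 0.0549
```

```bash
python3 look.py c6 side 230 380 150 290 4
```

```text
(no output)
```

View pics/c6.png

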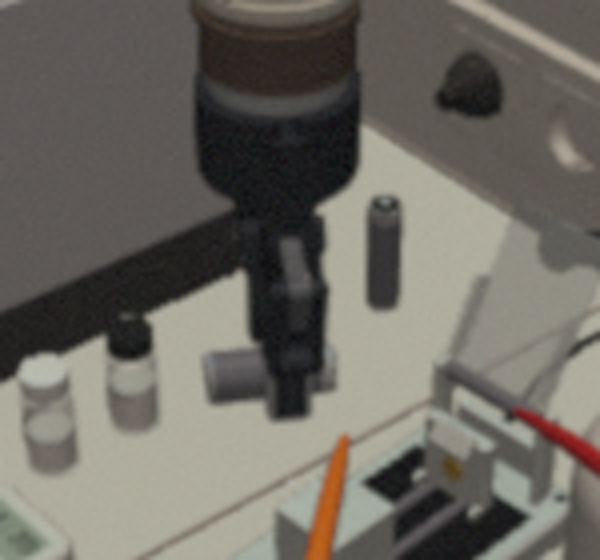

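Call:
step_arm(series=[{"x": 0.05, "y": 0, "z": -0.15, "twist": 0, "jaw": 4}, {"x": 0.05, "y": 0, "z": -0.15, "twist": 0, "jaw": 2}, {"x": 0.05, "y": 0, "z": -0.15, "twist": 0, "jaw": 1}, {"x": 0.05, "y": 0, "z": -0.15, "twist": 0, "jaw": 1}, {"x": 0.05, "y": 0, "z": -0.15, "twist": 0, "jaw": 1}, {"x": 0.05, "y": 0, "z": -0.15, "twist": 0, "jaw": 1}, {"x": 0.05, "y": 0, "z": 2, "twist": 0, "jaw": 1}, {"x": 0.05, "y": 0, "z": 4, "twist": 0, "jaw": 1}])

```text
clock: 11.42
eef_pos: [0.4424, -0.2613, 0.0476]
tool_rot: [-0.559, -0.433, 0.561, -0.43]
ft_force: [0.4, -1.2, -0.3]
grip_width: 0.0236
```

```bash
python3 look.py c7 side 230 380 130 270 4
```

```text
(no output)
```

View pics/c7.png

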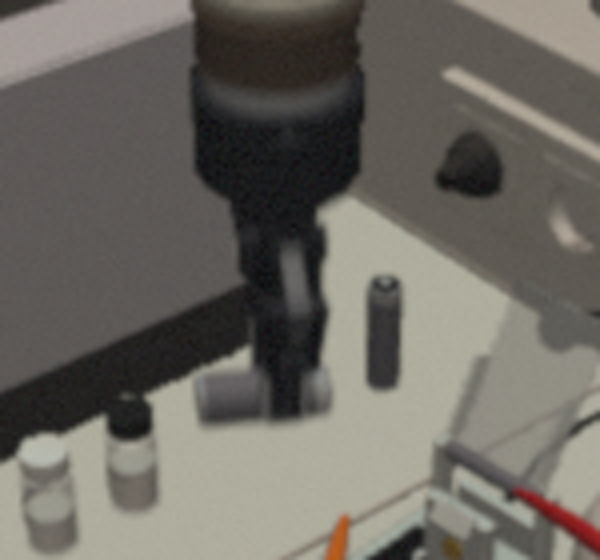

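Call:
step_arm(series=[{"x": 0, "y": 0, "z": 3.5, "twist": 0, "jaw": 1}, {"x": 0, "y": -1, "z": 7, "twist": 3, "jaw": 1}, {"x": -0.5, "y": -4, "z": 8, "twist": 9, "jaw": 1}, {"x": -2, "y": -7.5, "z": 8, "twist": 15, "jaw": 1}, {"x": -4, "y": -11, "z": 8, "twist": 22, "jaw": 1}, {"x": -6, "y": -14.5, "z": 8, "twist": 29, "jaw": 1}, {"x": -7.6, "y": -16.6, "z": 8, "twist": 36, "jaw": 1}, {"x": -7.6, "y": -16.6, "z": 7, "twist": 36, "jaw": 1}, {"x": -7.6, "y": -16.6, "z": 6, "twist": 36, "jaw": 1}, {"x": -7.6, "y": -16.6, "z": 6, "twist": 36, "jaw": 1}])

```text
clock: 12.3
eef_pos: [0.368, -0.4274, 0.1096]
tool_rot: [0.401, 0.584, -0.399, 0.582]
ft_force: [-0.4, 0.6, -0.7]
grip_width: 0.0236
```

```bash
python3 look.py c8 side 230 380 180 320 4;python3 -c "
from h import *
from scipy.spatial.transform import Rotation as Ro
o=bot.get_obs();R=Ro.from_quat(o['tool_rot']).as_matrix();print(o['eef_pos'],np.degrees(np.arctan2(R[1,2],R[0,2])),R[:,0],o['joint_pos'])"
```

```text
[ 0.36862601 -0.42720596  0.1104007 ] -68.8324088097446 [ 6.20172190e-04  2.49712546e-03 -9.99996690e-01] [-0.86000321  0.44534998 -0.02594593  1.10098824  0.00209921  1.91214528]
```

View pics/c8.png

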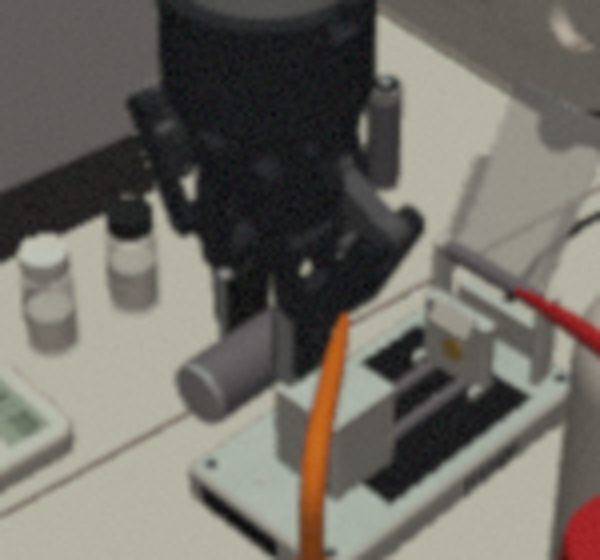

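Call:
step_arm(series=[{"x": -0.2, "y": -0.08, "z": -2, "twist": 0, "jaw": 1}, {"x": -0.2, "y": -0.08, "z": -3.5, "twist": 0, "jaw": 1}, {"x": -0.2, "y": -0.08, "z": -3.9, "twist": 0, "jaw": 1}, {"x": -0.2, "y": -0.08, "z": -4.2, "twist": 0, "jaw": 1}, {"x": -0.2, "y": -0.08, "z": -4.5, "twist": 0, "jaw": 1}, {"x": -0.2, "y": -0.08, "z": -4.5, "twist": 0, "jaw": 1}])

```text
clock: 12.85
eef_pos: [0.3665, -0.4282, 0.0697]
tool_rot: [0.399, 0.583, -0.4, 0.584]
ft_force: [-9.8, 3.1, 21.1]
grip_width: 0.0239
```

```bash
python3 look.py c9 side 230 380 180 320 4
```

```text
(no output)
```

View pics/c9.png

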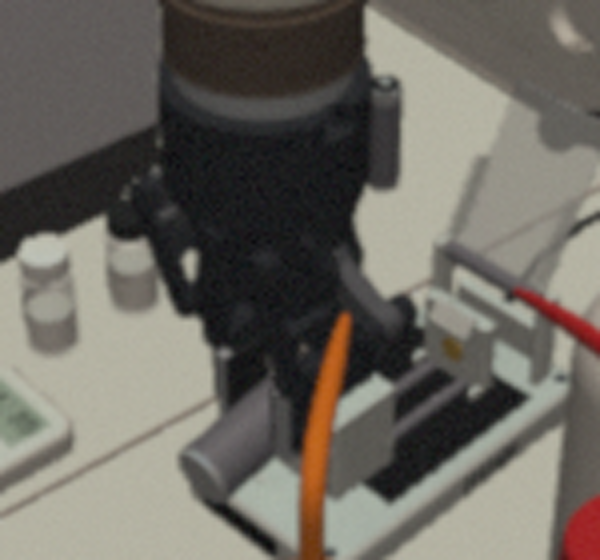

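Call:
step_arm(series=[{"x": 0, "y": 0, "z": -0.5, "twist": 0, "jaw": 1}, {"x": 0, "y": 0, "z": -0.8, "twist": 0, "jaw": 1}, {"x": 0, "y": 0, "z": -1.1, "twist": 0, "jaw": 1}, {"x": 0, "y": 0, "z": -1.1, "twist": 0, "jaw": 1}])

```text
clock: 13.23
eef_pos: [0.3654, -0.429, 0.0634]
tool_rot: [0.397, 0.583, -0.402, 0.584]
ft_force: [-12.9, 1.4, 23.1]
grip_width: 0.0239
```

```bash
python3 look.py c10 side 230 380 180 320 4
```

```text
(no output)
```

View pics/c10.png

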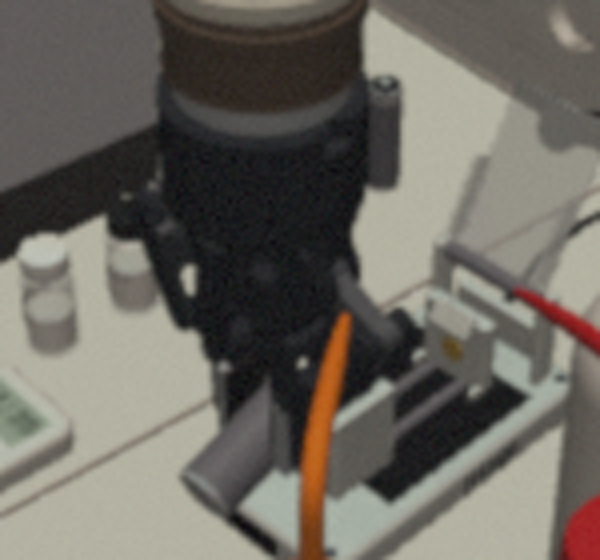

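Call:
step_arm(series=[{"x": 0, "y": 0, "z": -0.5, "twist": 0, "jaw": 1}, {"x": 0, "y": 0, "z": -0.7, "twist": 0, "jaw": 1}, {"x": 0, "y": 0, "z": -0.7, "twist": 0, "jaw": 1}, {"x": 0, "y": 0, "z": 1, "twist": 0, "jaw": 1}, {"x": 0, "y": 0, "z": 4, "twist": 0, "jaw": 1}, {"x": 0, "y": 0, "z": 4.5, "twist": 0, "jaw": 1}])

```text
clock: 13.78
eef_pos: [0.3682, -0.4298, 0.1134]
tool_rot: [0.396, 0.581, -0.402, 0.587]
ft_force: [1.0, -1.3, -0.6]
grip_width: 0.0232
```

```bash
python3 look.py c11 side 230 380 180 320 4
```

```text
(no output)
```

View pics/c11.png

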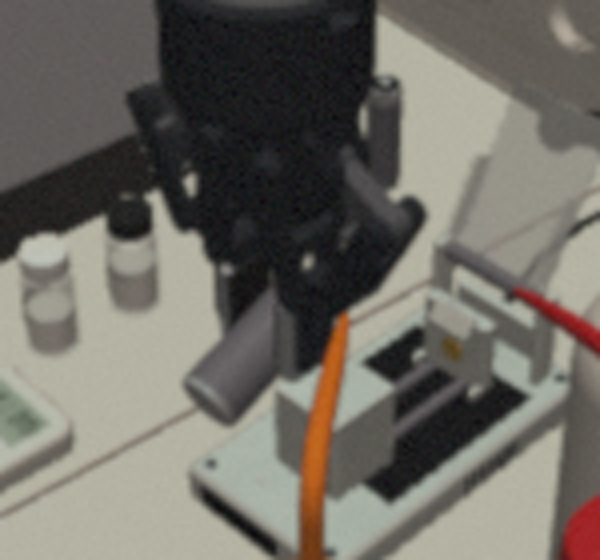

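```bash
cat > cyl.py <<'E'
from h import *
import sys
tag=sys.argv[1];x0,x1,y0,y1=map(int,sys.argv[2:6]);f=4
tcp=np.array(eval(sys.argv[6]));g,a=float(sys.argv[7]),float(sys.argv[8])
yaw=np.radians(21);c,s=np.cos(yaw),np.sin(yaw)
im=cv2.imread(f"pics/{tag}_full.png")[y0:y1,x0:x1];im=cv2.resize(im,None,fx=f,fy=f,interpolation=cv2.INTER_CUBIC)
for phi,col in zip(eval(sys.argv[9]),[(0,255,0),(0,0,255),(255,0,0)]):
    p=np.radians(phi);ax=np.array([c*np.cos(p),s*np.cos(p),np.sin(p)]);up=np.array([-c*np.sin(p),-s*np.sin(p),np.cos(p)]);yy=np.array([-s,c,0])
    G=tcp+[0,0,a/1000];mid=G-ax*g/1000;t=np.linspace(0,2*np.pi,40)[:,None]
    for e in(-.0315,.0315):
        q=(proj("side",mid+e*ax+.013*(np.cos(t)*up+np.sin(t)*yy))-[x0,y0]+.5)*f+[-8,0]
        cv2.polylines(im,[np.round(q).astype(np.int32)],False,col,1,cv2.LINE_AA)
    m=(proj("side",np.array([mid-.0315*ax+.013*up,mid+.0315*ax+.013*up]))-[x0,y0]+.5)*f+[-8,0]
    cv2.line(im,tuple(int(v) for v in m[0]),tuple(int(v) for v in m[1]),col,1,cv2.LINE_AA)
cv2.imwrite(f"pics/{tag}_cyl.png",im)
E
python3 cyl.py c8 230 380 180 320 "[.3686,-.4272,.1104]" 5 8.5 "[0]"
python3 cyl.py c11 230 380 180 320 "[.3685,-.4298,.1134]" 5 8.5 "[20,27,34]"
```

```text
(no output)
```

View pics/c8_cyl.png

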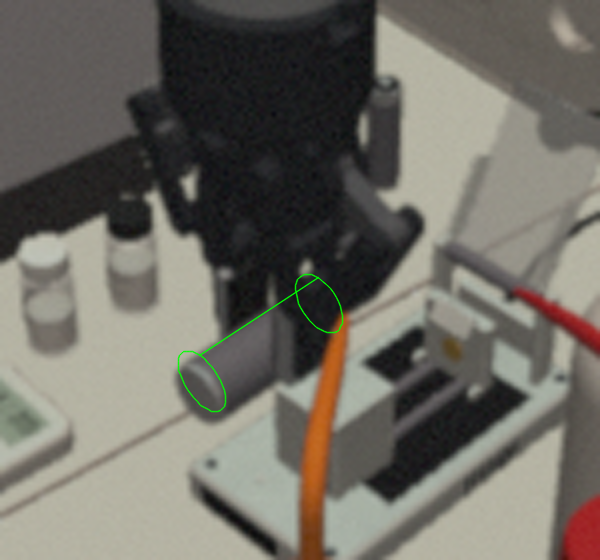

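View pics/c11_cyl.png

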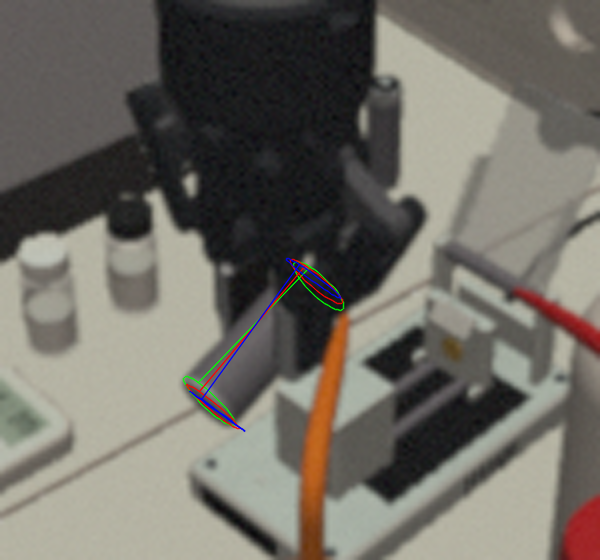

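Call:
step_arm(series=[{"x": -0.2, "y": 0.2, "z": -2.5, "twist": 0, "jaw": 1}, {"x": -0.2, "y": 0.2, "z": -4.5, "twist": 0, "jaw": 1}, {"x": -0.2, "y": 0.2, "z": -5.2, "twist": 0, "jaw": 1}, {"x": -0.2, "y": 0.2, "z": -5.8, "twist": 0, "jaw": 1}, {"x": -0.2, "y": 0.2, "z": -6.4, "twist": 0, "jaw": 1}, {"x": -0.2, "y": 0.2, "z": -6.8, "twist": 0, "jaw": 1}, {"x": -0.2, "y": 0.2, "z": -6.8, "twist": 0, "jaw": 1}])

```text
clock: 14.42
eef_pos: [0.3648, -0.429, 0.0477]
tool_rot: [0.394, 0.58, -0.404, 0.587]
ft_force: [-11.0, 0.6, 20.8]
grip_width: 0.0238
```

```bash
python3 look.py c12 side 230 380 180 320 4;python3 -c "
from h import *
from scipy.spatial.transform import Rotation as Ro
o=bot.get_obs();R=Ro.from_quat(o['tool_rot']).as_matrix();print(o['eef_pos'],np.degrees(np.arctan2(R[1,2],R[0,2])),R[:,0],o['ft_force'])"
```

```text
[ 0.36481908 -0.42904981  0.04770744] -68.73851714354787 [-4.84588462e-05 -1.74676849e-02 -9.99847427e-01] [-11.17410325   1.31440627  20.76486069]
```

View pics/c12.png

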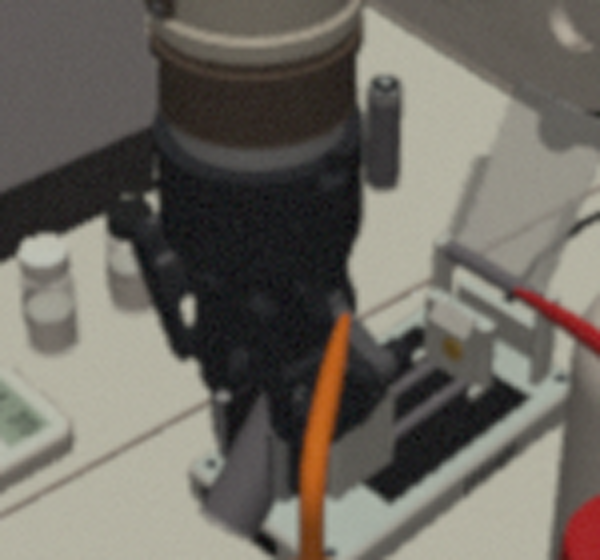

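Call:
step_arm(series=[{"x": 0, "y": 0, "z": 2, "twist": 0, "jaw": 1}, {"x": 0, "y": 0, "z": 5.5, "twist": 0, "jaw": 1}, {"x": 0, "y": 0, "z": 6.6, "twist": 0, "jaw": 1}, {"x": 0, "y": 0, "z": 6.6, "twist": 0, "jaw": 1}])

```text
clock: 14.8
eef_pos: [0.3669, -0.4302, 0.1168]
tool_rot: [0.393, 0.578, -0.405, 0.589]
ft_force: [0.8, 0.0, -1.0]
grip_width: 0.0235
```

```bash
python3 look.py c13 side 230 380 180 320 4;python3 -c "
from h import *
o=bot.get_obs();e=o['eef_pos'];print(e)
import subprocess
subprocess.run(['python3','cyl.py','c13','230','380','180','320',str([float(e[0]),float(e[1]),float(e[2])-.003]),'5','8.5','[25,32,40]'])"
```

```text
[ 0.36589917 -0.42914938  0.11457954]
```

View pics/c13.png

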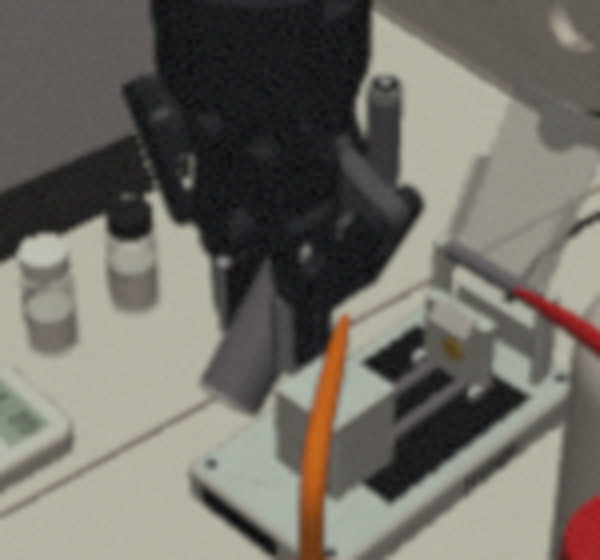

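View pics/c13_cyl.png

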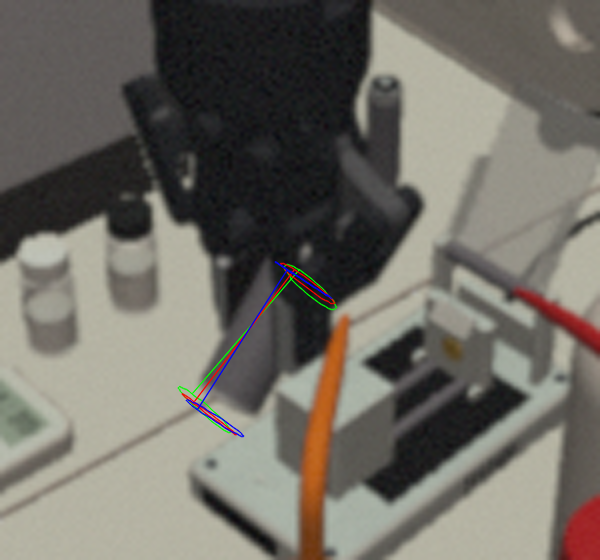

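```bash
cat > cfit.py <<'E'
from h import *
from scipy.optimize import least_squares
import sys
def fit(tag,e,a=8.5,full=None,poly=None,verbose=True):
    d=np.load(tag+".npy");P=cloud("side",d);P=P+[0.0025,0.001,.0017]
    yaw=np.radians(21);c,s=np.cos(yaw),np.sin(yaw)
    m=np.zeros((480,640),np.uint8);cv2.fillPoly(m,[np.array(poly,np.int32)],1)
    X=P[m>0];im=cv2.imread(f"pics/{tag}_full.png")
    D=X-e;lx=c*D[:,0]+s*D[:,1];ly=-s*D[:,0]+c*D[:,1];lz=D[:,2]
    k=(np.hypot(lx,lz)<.05)&(abs(ly)<.025);L=np.c_[lx,ly,lz][k]*1000
    def res(p):
        ph,off,y0=p; # axis line at perpendicular offset off in xz plane
        dp=-L[:,0]*np.sin(ph)+L[:,2]*np.cos(ph)-off
        return np.hypot(dp,L[:,1]-y0)-13
    best=min((least_squares(res,[p0,8,0],loss="soft_l1",f_scale=.7) for p0 in(.1,.4,.7)),key=lambda r:r.cost)
    ph,off,y0=best.x;t=L[:,0]*np.cos(ph)+L[:,2]*np.sin(ph)
    ok=abs(res(best.x))<1.5
    print("n",len(L),ok.sum(),"phi",np.degrees(ph).round(1),"off",off.round(1),"y0",y0.round(1),"tail t",np.percentile(t[ok],[0,1,3,10]).round(1),"max",t[ok].max().round(1))
    return best.x
if __name__=="__main__":
    p=lambda L:[(230+x/4,180+y/4) for x,y in L]
    fit("c8",np.array([.3686,-.4272,.1104]),poly=p([(170,370),(265,300),(275,370),(205,425)]))
    fit("c11",np.array([.3685,-.4298,.1134]),poly=p([(180,385),(265,295),(275,370),(230,430)]))
    fit("c13",np.array([.3661,-.4294,.1150]),poly=p([(200,380),(265,270),(278,360),(250,415)]))
E
python3 cfit.py
```

```text
n 417 291 phi 1.9 off 5.2 y0 2.1 tail t [-40.  -39.3 -38.7 -36.7] max 9.5
n 405 323 phi 20.2 off 9.8 y0 1.6 tail t [-35.5 -34.7 -34.2 -31.8] max 12.3
n 369 297 phi 44.7 off 9.9 y0 0.3 tail t [-21.6 -20.6 -19.9 -17.9] max 28.6
```

Call:
step_arm(series=[{"x": 2, "y": 0.8, "z": 0, "twist": 0, "jaw": 1}, {"x": 5.4, "y": 2.2, "z": 0, "twist": 0, "jaw": 1}, {"x": 5.4, "y": 2.2, "z": -1.5, "twist": 0, "jaw": 1}, {"x": 5.4, "y": 2.2, "z": -2.8, "twist": 0, "jaw": 1}, {"x": 5.4, "y": 2.2, "z": -3.3, "twist": 0, "jaw": 1}, {"x": 5.4, "y": 2.2, "z": -3.8, "twist": 0, "jaw": 1}, {"x": 5.4, "y": 2.2, "z": -3.8, "twist": 0, "jaw": 1}])

```text
clock: 15.43
eef_pos: [0.425, -0.4065, 0.0829]
tool_rot: [0.394, 0.576, -0.402, 0.592]
ft_force: [2.5, 10.7, 36.0]
grip_width: 0.0237
```

```bash
python3 look.py c14 side 230 380 180 320 4;python3 -c "
from h import *
print(bot.get_obs()['eef_pos'])"
```

```text
[ 0.4250228  -0.40669028  0.08291519]
```

View pics/c14.png

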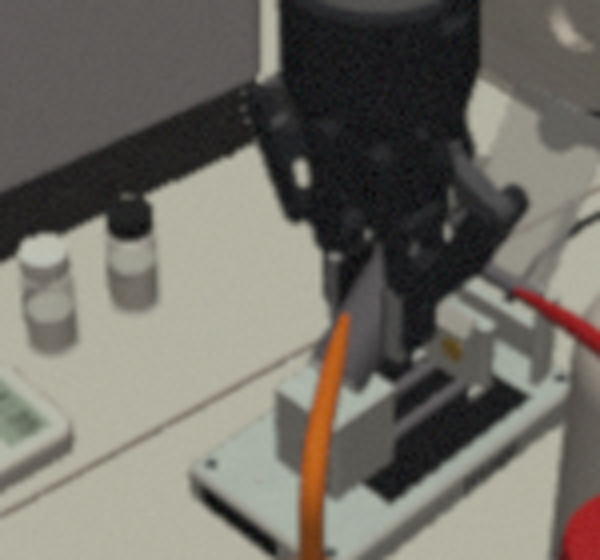

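Call:
step_arm(series=[{"x": 0, "y": 0.05, "z": -0.8, "twist": 0, "jaw": 1}, {"x": 0.3, "y": 0.15, "z": -1.0, "twist": 0, "jaw": 1}, {"x": 0.6, "y": 0.25, "z": -1.2, "twist": 0, "jaw": 1}, {"x": 0.6, "y": 0.25, "z": -1.2, "twist": 0, "jaw": 1}])

```text
clock: 15.82
eef_pos: [0.4343, -0.4052, 0.0748]
tool_rot: [0.393, 0.574, -0.402, 0.596]
ft_force: [0.3, 3.7, 24.1]
grip_width: 0.0236
```

```bash
python3 look.py c15 side 230 380 180 320 4;python3 -c "
from h import *
print(bot.get_obs()['eef_pos'])"
```

```text
[ 0.43435955 -0.40519408  0.07486883]
```

View pics/c15.png

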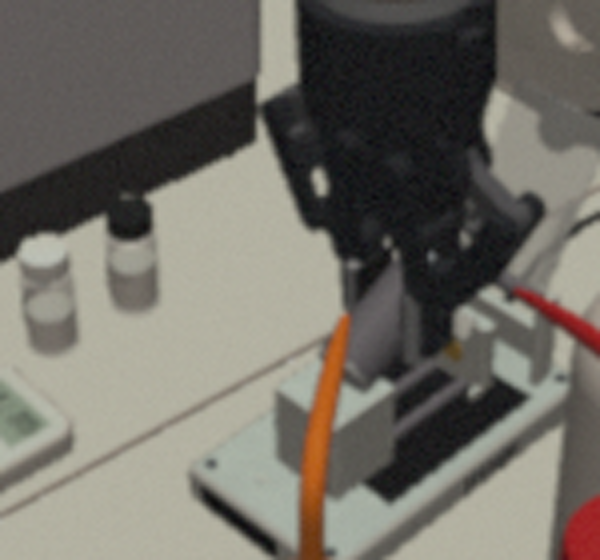

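Call:
step_arm(series=[{"x": 0, "y": 0, "z": 1, "twist": 0, "jaw": 1}, {"x": -0.5, "y": 0, "z": 3.5, "twist": 0, "jaw": 1}, {"x": -0.8, "y": 0.1, "z": 4, "twist": 0, "jaw": 1}, {"x": -0.8, "y": 0.1, "z": 4, "twist": 0, "jaw": 1}])

```text
clock: 16.2
eef_pos: [0.4263, -0.4041, 0.115]
tool_rot: [0.393, 0.573, -0.402, 0.596]
ft_force: [-0.2, -1.2, -1.6]
grip_width: 0.0239
```

```bash
python3 look.py c16 side 230 380 150 290 4;python3 -c "
from h import *
from scipy.spatial.transform import Rotation as Ro
o=bot.get_obs();R=Ro.from_quat(o['tool_rot']).as_matrix();print(o['eef_pos'],np.degrees(np.arctan2(R[1,2],R[0,2])),R[:,0],o['ft_force'])"
```

```text
[ 0.42595272 -0.40364179  0.1137367 ] -68.42457471793799 [ 0.01889867 -0.02644405 -0.99947164] [ 0.65861258 -0.07966102 -1.9992845 ]
```

View pics/c16.png

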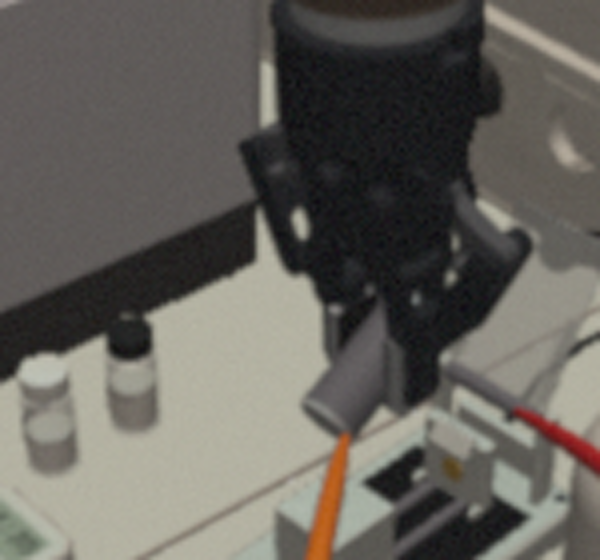

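```bash
python3 - <<'E'
from cfit import *
p=lambda L:[(230+x/4,150+y/4) for x,y in L]
fit("c16",np.array([.4261,-.4038,.1140]),poly=p([(300,405),(375,310),(388,390),(345,438)]))
E
python3 cyl.py c16 230 380 150 290 "[.4261,-.4038,.111]" -1 12 "[22,30,38]"
```

```text
n 372 292 phi 27.3 off 17.2 y0 1.6 tail t [-27.4 -27.  -26.3 -23.7] max 23.4
```

View pics/c16_cyl.png

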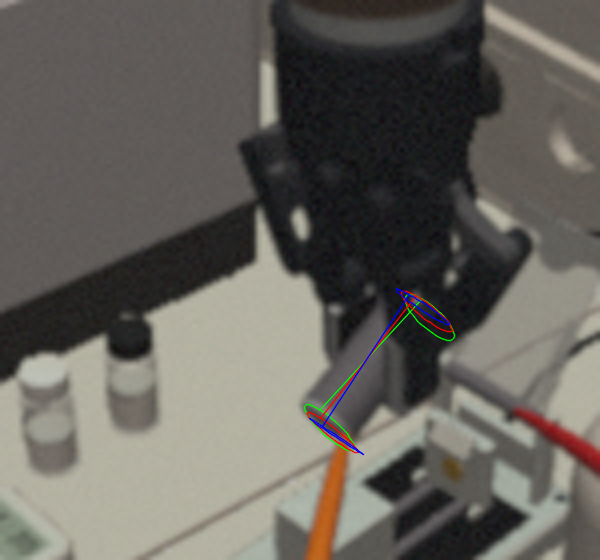

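Call:
step_arm(series=[{"x": 1.5, "y": 0.5, "z": 0, "twist": -0.5, "jaw": 1}, {"x": 3.0, "y": 1.03, "z": -0.5, "twist": -0.5, "jaw": 1}, {"x": 3.0, "y": 1.03, "z": -2, "twist": -0.5, "jaw": 1}, {"x": 3.0, "y": 1.03, "z": -4, "twist": -0.5, "jaw": 1}, {"x": 3.0, "y": 1.03, "z": -5.2, "twist": -0.5, "jaw": 1}, {"x": 3.0, "y": 1.03, "z": -5.2, "twist": -0.5, "jaw": 1}, {"x": 3.0, "y": 1.03, "z": -5.2, "twist": -0.5, "jaw": 1}])

```text
clock: 16.83
eef_pos: [0.4552, -0.3918, 0.059]
tool_rot: [0.396, 0.574, -0.404, 0.592]
ft_force: [0.7, -0.8, -0.5]
grip_width: 0.0238
```

```bash
python3 look.py c17 side 270 390 190 300 5;cat > st.py <<'E'
from h import *
from scipy.spatial.transform import Rotation as Ro
o=bot.get_obs();R=Ro.from_quat(o['tool_rot']).as_matrix();e=o['eef_pos']
D=np.array([e[0]-.441,e[1]+.399])*1000;c,s=np.cos(np.radians(21)),np.sin(np.radians(21))
print('clk',o['clock'],'eef',np.round(e,4),'local',(c*D[0]+s*D[1]).round(1),(-s*D[0]+c*D[1]).round(1),'yaw',np.degrees(np.arctan2(R[1,2],R[0,2])).round(2),'ax',R[:,0].round(3),'F',np.round(o['ft_force'],1),'w',o['grip_width'])
E
python3 st.py
```

```text
clk 16.8833 eef [ 0.456  -0.3927  0.0605] local 16.2 0.5 yaw -68.88 ax [ 0.017 -0.025 -1.   ] F [-0.1 -0.3 -0.7] w 0.023774786440375863
```

View pics/c17.png

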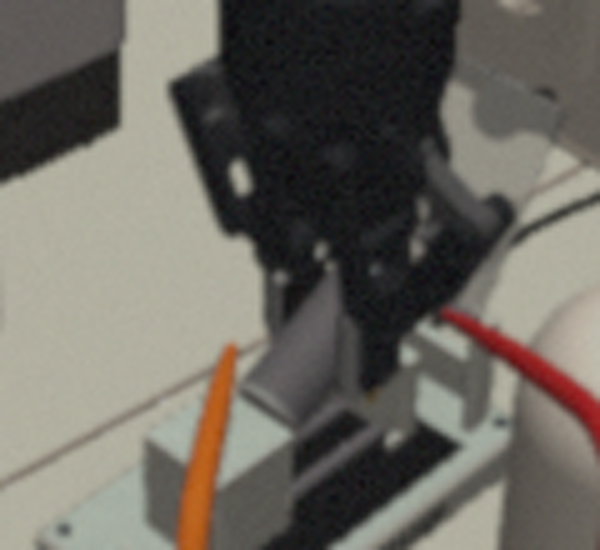

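Call:
step_arm(series=[{"x": 0.02, "y": -0.06, "z": -0.5, "twist": 0, "jaw": 1}, {"x": 0.02, "y": -0.06, "z": -1.0, "twist": 0, "jaw": 1}, {"x": 0.02, "y": -0.06, "z": -1.4, "twist": 0, "jaw": 1}, {"x": 0.02, "y": -0.06, "z": -1.4, "twist": 0, "jaw": 1}, {"x": 0.02, "y": -0.06, "z": -1.4, "twist": 0, "jaw": 1}])

```text
clock: 17.3
eef_pos: [0.4576, -0.3942, 0.0509]
tool_rot: [0.396, 0.571, -0.404, 0.595]
ft_force: [-4.7, 5.1, 17.5]
grip_width: 0.0236
```

```bash
python3 look.py c18 side 270 390 190 300 5;python3 st.py
```

```text
clk 17.35 eef [ 0.4576 -0.3942  0.0509] local 17.2 -1.5 yaw -68.88 ax [ 0.022 -0.028 -0.999] F [-4.2  4.4 17.3] w 0.023524178170384227
```

View pics/c18.png

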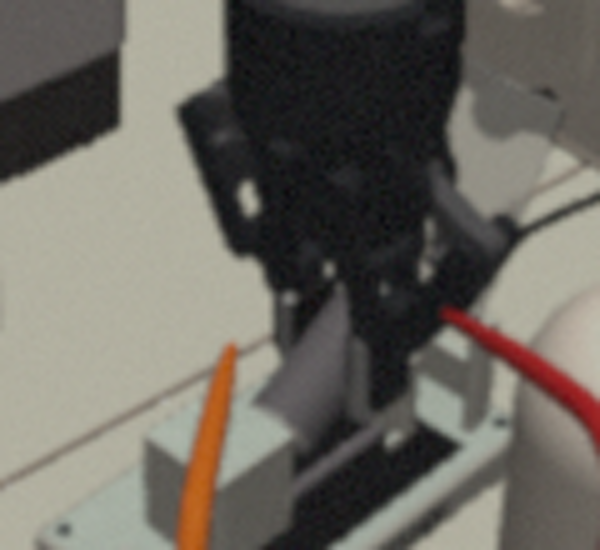

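```bash
python3 - <<'E'
from cfit import *
p=lambda L:[(270+x/5,190+y/5) for x,y in L]
fit("c17",np.array([.456,-.3927,.0605]),poly=p([(243,388),(325,280),(340,370),(290,420)]))
fit("c18",np.array([.4576,-.3942,.0509]),poly=p([(256,402),(335,300),(350,390),(310,430),(296,440)]))
yaw=np.radians(21);c,s=np.cos(yaw),np.sin(yaw)
def W(x,y,z): return [.441+(c*x-s*y)/1000,-.399+(s*x+c*y)/1000,z/1000]
f=lambda q:((proj("side",W(*q))[0]-[270,190]+.5)*5+[-10,7]).round()
for q in[(-23,18,67.5),(-23,-18,67.5),(-59,18,67.5),(-59,-18,67.5),(-23,-18,24),(34,18,62),(34,-18,62),(28,-11,54.3),(28,11,54.3)]: print(q,f(q))
E
```

```text
n 296 232 phi 27.0 off 15.2 y0 3.2 tail t [-29.2 -28.4 -27.7 -24.7] max 18.9
n 289 230 phi 27.5 off 16.1 y0 1.9 tail t [-26.8 -26.4 -25.6 -23.1] max 20.0
(-23, 18, 67.5) [217. 387.]
(-23, -18, 67.5) [295. 438.]
(-59, 18, 67.5) [141. 439.]
(-59, -18, 67.5) [219. 493.]
(-23, -18, 24) [291. 531.]
(34, 18, 62) [328. 322.]
(34, -18, 62) [406. 370.]
(28, -11, 54.3) [378. 385.]
(28, 11, 54.3) [331. 356.]
```

```bash
python3 - <<'E'
from cfit import *
yaw=np.radians(21);c,s=np.cos(yaw),np.sin(yaw)
def W(x,y,z): return [.441+(c*x-s*y)/1000,-.399+(s*x+c*y)/1000,z/1000]
f=lambda q:((proj("side",W(*q))[0]-[270,190]+.5)*5+[-10,7]).round()
for q in[(28,-28,51),(6,-28,51),(6,-13,51),(28,-13,51),(6,13,51),(6,28,51),(34,-18,51),(34,-28,51)]: print(q,f(q))
im=cv2.imread("pics/c18_full.png")[235:285,310:365];cv2.imwrite("pics/z18.png",cv2.resize(im,None,fx=11,fy=11,interpolation=cv2.INTER_CUBIC))
E
```

```text
(28, -28, 51) [414. 415.]
(6, -28, 51) [373. 446.]
(6, -13, 51) [340. 425.]
(28, -13, 51) [382. 395.]
(6, 13, 51) [284. 390.]
(6, 28, 51) [253. 370.]
(34, -18, 51) [404. 393.]
(34, -28, 51) [426. 407.]
```

View pics/z18.png

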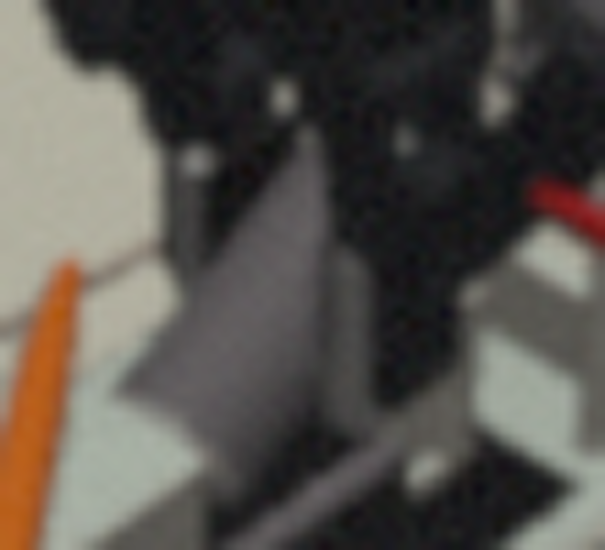

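Call:
step_arm(series=[{"x": 0, "y": 0, "z": 1.0, "twist": 0, "jaw": 1}, {"x": 0.21, "y": 0.23, "z": 1.2, "twist": 0, "jaw": 1}, {"x": 0.21, "y": 0.23, "z": 1.0, "twist": 0, "jaw": 1}, {"x": 0.21, "y": 0.23, "z": 0.4, "twist": 0, "jaw": 1}, {"x": 0.21, "y": 0.23, "z": 0, "twist": 0, "jaw": 1}, {"x": 0.21, "y": 0.23, "z": -0.3, "twist": 0, "jaw": 1}, {"x": 0.21, "y": 0.23, "z": -0.3, "twist": 0, "jaw": 1}])

```text
clock: 17.93
eef_pos: [0.4604, -0.3923, 0.0521]
tool_rot: [0.396, 0.57, -0.404, 0.596]
ft_force: [-8.1, 6.7, 28.6]
grip_width: 0.0237
```

```bash
python3 look.py c19 side 310 365 225 285 10;python3 st.py
```

```text
clk 17.9833 eef [ 0.4604 -0.3924  0.0521] local 20.5 -0.8 yaw -68.88 ax [ 0.025 -0.03  -0.999] F [-8.5  6.2 27.9] w 0.024000480945827275
```

View pics/c19.png

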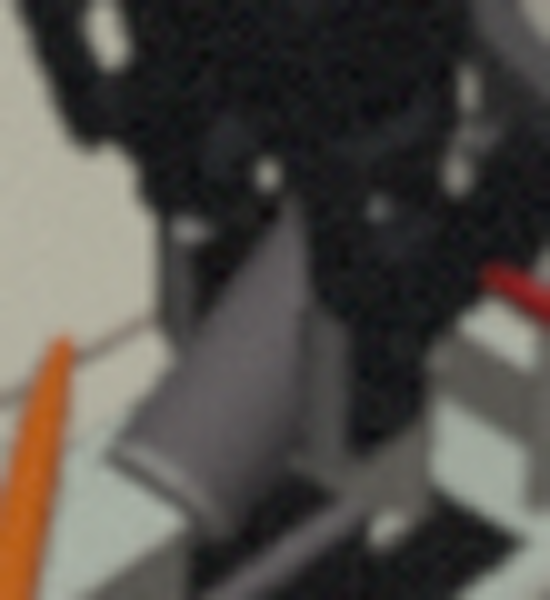

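Call:
step_arm(series=[{"x": -0.05, "y": 0.05, "z": -0.4, "twist": 0, "jaw": 1}, {"x": -0.1, "y": 0.05, "z": -0.8, "twist": 0, "jaw": 1}, {"x": -0.1, "y": 0.05, "z": -1.1, "twist": 0, "jaw": 1}, {"x": -0.1, "y": 0.05, "z": -1.1, "twist": 0, "jaw": 1}])

```text
clock: 18.32
eef_pos: [0.4608, -0.393, 0.0506]
tool_rot: [0.396, 0.567, -0.403, 0.599]
ft_force: [-16.5, 12.3, 53.5]
grip_width: 0.0237
```

```bash
python3 look.py c20 side 310 365 225 285 10;python3 st.py
```

```text
clk 18.3667 eef [ 0.4608 -0.393   0.0506] local 20.6 -1.5 yaw -68.87 ax [ 0.032 -0.035 -0.999] F [-16.2  11.7  53.5] w 0.023525395714821224
```

View pics/c20.png

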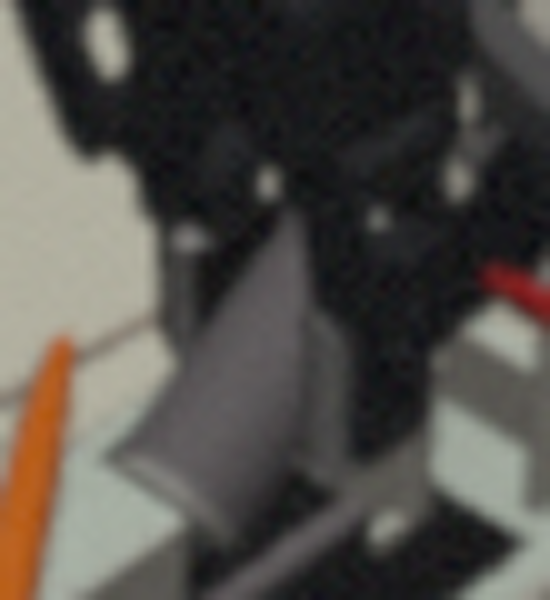

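Call:
step_arm(series=[{"x": 0, "y": 0, "z": 2, "twist": 0, "jaw": 1}, {"x": 0, "y": 0, "z": 5, "twist": 0, "jaw": 1}, {"x": -2, "y": -0.7, "z": 6.5, "twist": 0, "jaw": 1}, {"x": -5.5, "y": -2, "z": 6.5, "twist": 0, "jaw": 1}, {"x": -9.0, "y": -3.2, "z": 6.5, "twist": 0, "jaw": 1}, {"x": -9.36, "y": -3.43, "z": 5, "twist": 0, "jaw": 1}, {"x": -9.36, "y": -3.43, "z": 3.5, "twist": 0, "jaw": 1}, {"x": -9.36, "y": -3.43, "z": 3.5, "twist": 0, "jaw": 1}])

```text
clock: 19.03
eef_pos: [0.3642, -0.4253, 0.0813]
tool_rot: [0.397, 0.569, -0.403, 0.596]
ft_force: [-0.8, 0.4, -1.4]
grip_width: 0.0238
```

```bash
python3 look.py c21 side 230 380 180 320 4;python3 st.py
```

```text
clk 19.0833 eef [ 0.3652 -0.4256  0.0827] local -80.3 2.3 yaw -68.92 ax [ 0.028 -0.03  -0.999] F [-0.3  0.3 -0.9] w 0.023949735918137132
```

View pics/c21.png

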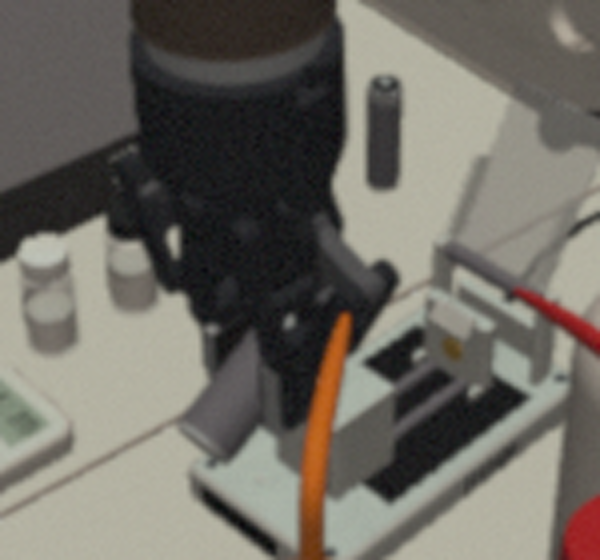

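Call:
step_arm(series=[{"x": 0.15, "y": -0.15, "z": -1.2, "twist": 0, "jaw": 1}, {"x": 0.15, "y": -0.15, "z": -2.2, "twist": 0, "jaw": 1}, {"x": 0.15, "y": -0.15, "z": -3.0, "twist": 0, "jaw": 1}, {"x": 0.15, "y": -0.15, "z": -3.7, "twist": 0, "jaw": 1}, {"x": 0.15, "y": -0.15, "z": -4.0, "twist": 0, "jaw": 1}, {"x": 0.15, "y": -0.15, "z": -4.0, "twist": 0, "jaw": 1}, {"x": 0.15, "y": -0.15, "z": -1, "twist": 0, "jaw": 1}, {"x": 0.15, "y": -0.15, "z": 2.5, "twist": 0, "jaw": 1}, {"x": 0.15, "y": -0.15, "z": 3, "twist": 0, "jaw": 1}, {"x": 0.15, "y": -0.15, "z": 3, "twist": 0, "jaw": 1}])

```text
clock: 19.92
eef_pos: [0.3688, -0.4289, 0.1159]
tool_rot: [0.396, 0.567, -0.404, 0.6]
ft_force: [0.0, -0.8, -0.9]
grip_width: 0.0237
```

```bash
python3 look.py c22 side 230 380 180 320 4;python3 st.py
```

```text
clk 19.9667 eef [ 0.3676 -0.4277  0.1137] local -78.8 -0.5 yaw -68.88 ax [ 0.03  -0.032 -0.999] F [ 0.3  0.1 -1.8] w 0.02359172069512582
```

View pics/c22.png

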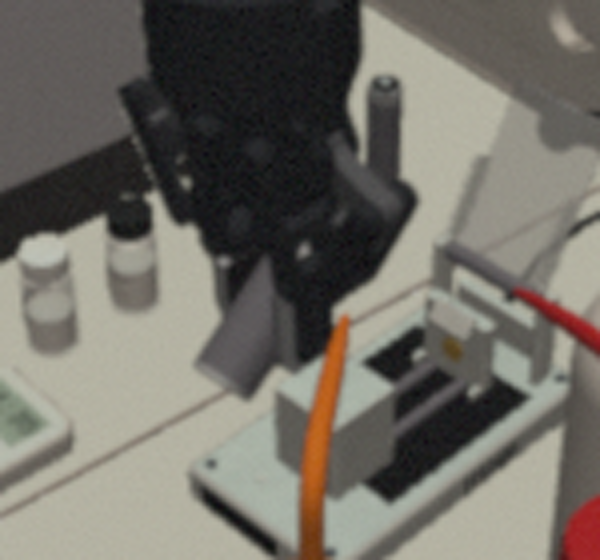

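```bash
python3 - <<'E'
from cfit import *
p=lambda L:[(230+x/4,180+y/4) for x,y in L]
fit("c21",np.array([.3652,-.4256,.0827]),poly=p([(183,420),(250,335),(262,420),(222,460)]))
fit("c22",np.array([.3682,-.4283,.1148]),poly=p([(196,362),(262,265),(274,350),(242,398)]))
E
```

```text
n 349 299 phi 28.7 off 15.9 y0 2.8 tail t [-28.3 -27.4 -26.6 -23.7] max 17.7
n 336 291 phi 36.2 off 17.0 y0 1.1 tail t [-21.5 -21.1 -20.2 -17.8] max 23.6
```

Call:
step_arm(series=[{"x": 3, "y": 1.1, "z": 0.3, "twist": 0, "jaw": 1}, {"x": 6.5, "y": 2.5, "z": 0.3, "twist": 0, "jaw": 1}, {"x": 8.85, "y": 3.4, "z": 0, "twist": 0, "jaw": 1}, {"x": 8.85, "y": 3.4, "z": -2, "twist": 0, "jaw": 1}, {"x": 8.85, "y": 3.4, "z": -4, "twist": 0, "jaw": 1}, {"x": 8.85, "y": 3.4, "z": -5, "twist": 0, "jaw": 1}, {"x": 8.85, "y": 3.4, "z": -5.5, "twist": 0, "jaw": 1}, {"x": 8.85, "y": 3.4, "z": -5.5, "twist": 0, "jaw": 1}])

```text
clock: 20.63
eef_pos: [0.4544, -0.3924, 0.0559]
tool_rot: [0.396, 0.57, -0.403, 0.596]
ft_force: [0.4, -0.0, -0.9]
grip_width: 0.0235
```

```bash
python3 look.py c23 side 300 365 215 285 8;python3 st.py
```

```text
clk 20.6833 eef [ 0.4552 -0.3933  0.0575] local 15.3 0.3 yaw -68.9 ax [ 0.027 -0.031 -0.999] F [ 0.6 -0.1 -0.7] w 0.023704332574881654
```

View pics/c23.png

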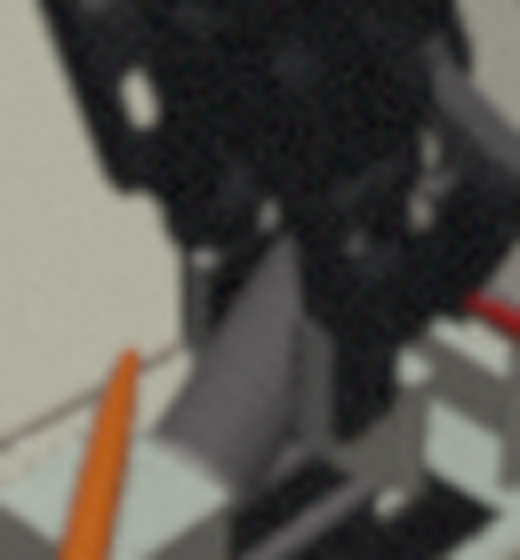

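Call:
step_arm(series=[{"x": 0.05, "y": -0.05, "z": -0.4, "twist": 0, "jaw": 1}, {"x": 0.05, "y": -0.05, "z": -0.75, "twist": 0, "jaw": 1}, {"x": 0.05, "y": -0.05, "z": -0.75, "twist": 0, "jaw": 1}])

```text
clock: 20.93
eef_pos: [0.4555, -0.394, 0.05]
tool_rot: [0.397, 0.569, -0.403, 0.597]
ft_force: [-0.1, 0.4, -0.4]
grip_width: 0.0235
```

```bash
python3 st.py
```

```text
clk 20.9333 eef [ 0.4555 -0.394   0.05  ] local 15.4 -0.6 yaw -68.94 ax [ 0.028 -0.031 -0.999] F [-0.1  0.4 -0.4] w 0.02347153659111949
```

Call:
step_arm(series=[{"x": -0.37, "y": -0.14, "z": -0.28, "twist": 0, "jaw": 1}, {"x": -0.75, "y": -0.29, "z": -0.56, "twist": 0, "jaw": 1}, {"x": -1.12, "y": -0.43, "z": -0.84, "twist": 0, "jaw": 1}, {"x": -1.12, "y": -0.43, "z": -0.84, "twist": 0, "jaw": 1}])

```text
clock: 21.27
eef_pos: [0.4437, -0.3985, 0.0413]
tool_rot: [0.397, 0.569, -0.404, 0.597]
ft_force: [1.6, 1.2, -0.7]
grip_width: 0.0238
```

```bash
python3 st.py; python3 look.py c24 side 300 365 215 285 8
```

```text
clk 21.2667 eef [ 0.4437 -0.3985  0.0413] local 2.7 -0.5 yaw -68.99 ax [ 0.028 -0.03  -0.999] F [ 1.6  1.2 -0.7] w 0.02380571729150441
```

View pics/c24.png

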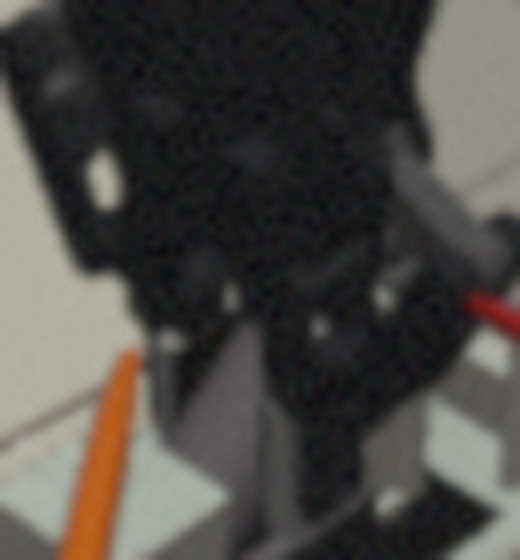

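Call:
step_arm(series=[{"x": -0.37, "y": -0.14, "z": -0.2, "twist": 0, "jaw": 1}, {"x": -0.75, "y": -0.28, "z": -0.38, "twist": 0, "jaw": 1}, {"x": -0.8, "y": -0.3, "z": -0.38, "twist": 0, "jaw": 1}, {"x": -0.8, "y": -0.3, "z": -0.38, "twist": 0, "jaw": 1}])

```text
clock: 21.65
eef_pos: [0.4379, -0.4016, 0.0398]
tool_rot: [0.397, 0.567, -0.402, 0.599]
ft_force: [2.5, 4.0, 7.8]
grip_width: 0.0238
```

```bash
python3 st.py; python3 look.py c25 side 300 365 215 285 8
```

```text
clk 21.65 eef [ 0.4379 -0.4016  0.0398] local -3.8 -1.4 yaw -68.94 ax [ 0.033 -0.031 -0.999] F [2.5 4.  7.8] w 0.023781465159603495
```

View pics/c25.png

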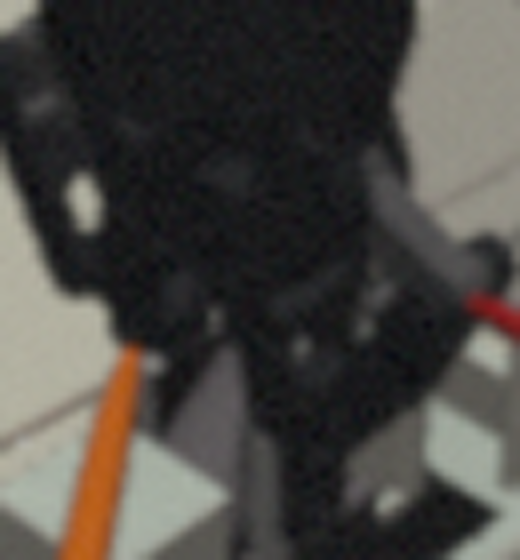

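Call:
step_arm(series=[{"x": -0.25, "y": -0.05, "z": -0.1, "twist": 0, "jaw": 1}, {"x": -0.4, "y": -0.08, "z": -0.3, "twist": 0, "jaw": 1}, {"x": -0.4, "y": -0.08, "z": -0.55, "twist": 0, "jaw": 1}, {"x": -0.4, "y": -0.08, "z": -0.8, "twist": 0, "jaw": 1}, {"x": -0.4, "y": -0.08, "z": -0.8, "twist": 0, "jaw": 1}])

```text
clock: 22.12
eef_pos: [0.4382, -0.4019, 0.0381]
tool_rot: [0.398, 0.564, -0.4, 0.602]
ft_force: [2.5, 12.5, 28.6]
grip_width: 0.0237
```

```bash
python3 st.py; python3 look.py c26 side 300 365 215 285 8
```

```text
clk 22.1167 eef [ 0.4382 -0.4019  0.0381] local -3.6 -1.7 yaw -68.82 ax [ 0.043 -0.032 -0.999] F [ 2.5 12.5 28.6] w 0.023679226052621006
```

View pics/c26.png

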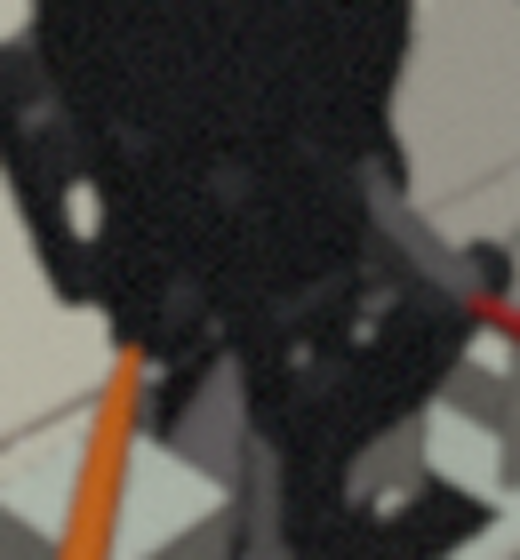

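Call:
step_arm(series=[{"x": 0, "y": 0.05, "z": 0.2, "twist": 0, "jaw": 3.2}, {"x": 0, "y": 0.1, "z": 0.3, "twist": 0, "jaw": 4.2}, {"x": 0, "y": 0.1, "z": 0.5, "twist": 0, "jaw": 4.5}, {"x": 0, "y": 0.1, "z": 1, "twist": 0, "jaw": 4.5}])

```text
clock: 22.5
eef_pos: [0.437, -0.4004, 0.047]
tool_rot: [0.398, 0.565, -0.4, 0.601]
ft_force: [-1.1, -0.4, -0.5]
grip_width: 0.0453
```

```bash
python3 st.py; python3 look.py c27 side 300 365 215 285 8
```

```text
clk 22.5 eef [ 0.437  -0.4004  0.047 ] local -4.3 0.1 yaw -68.83 ax [ 0.04  -0.031 -0.999] F [-1.1 -0.4 -0.5] w 0.045336342163033436
```

View pics/c27.png

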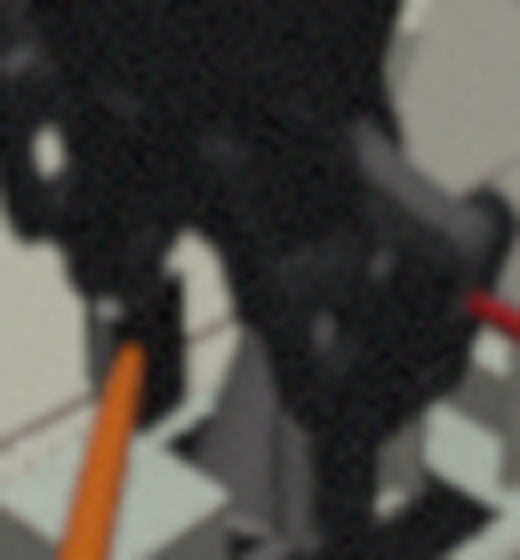

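Call:
step_arm(series=[{"x": 0, "y": 0, "z": 2, "twist": 0, "jaw": 4.5}, {"x": 0, "y": 0, "z": 5, "twist": 0, "jaw": 4.5}, {"x": 0, "y": 0, "z": 7, "twist": 0, "jaw": 4.5}])

```text
clock: 22.8
eef_pos: [0.4372, -0.4013, 0.119]
tool_rot: [0.398, 0.565, -0.401, 0.601]
ft_force: [0.0, -0.1, 0.7]
grip_width: 0.0446
```

```bash
python3 st.py; python3 look.py c28 side 290 370 195 285 6
```

```text
clk 22.8 eef [ 0.4372 -0.4013  0.119 ] local -4.4 -0.8 yaw -68.88 ax [ 0.041 -0.032 -0.999] F [ 0.  -0.1  0.7] w 0.04457762795164156
```

View pics/c28.png

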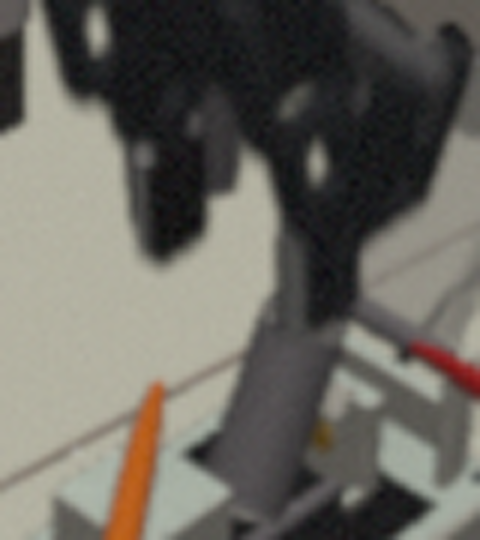

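Call:
step_arm(series=[{"x": 0, "y": 0, "z": 2, "twist": 0, "jaw": 4.5}, {"x": 0, "y": 0, "z": 5, "twist": 0, "jaw": 4.5}, {"x": -1, "y": 0, "z": 7, "twist": 0, "jaw": 4.5}])

```text
clock: 23.1
eef_pos: [0.4306, -0.4039, 0.1951]
tool_rot: [0.398, 0.561, -0.401, 0.605]
ft_force: [0.6, -0.6, 0.8]
grip_width: 0.0448
```

```bash
python3 st.py; python3 look.py c29 side 290 370 195 285 6
```

```text
clk 23.1 eef [ 0.4306 -0.4039  0.1951] local -11.5 -0.9 yaw -68.85 ax [ 0.048 -0.038 -0.998] F [ 0.6 -0.6  0.8] w 0.04482925582552006
```

View pics/c29.png

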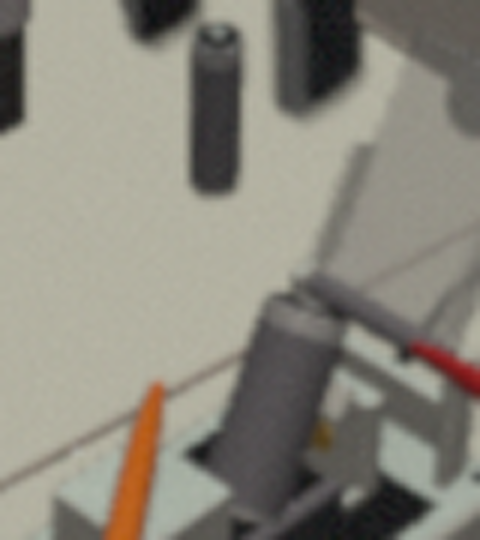

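```bash
cat > cf2.py <<'E'
from h import *
from scipy.optimize import least_squares
def fit(tag,poly,p0s=(.3,.6,.9,1.2)):
    d=np.load(tag+".npy");P=cloud("side",d)+[0.0025,0.001,.0017]
    yaw=np.radians(21);c,s=np.cos(yaw),np.sin(yaw)
    m=np.zeros((480,640),np.uint8);cv2.fillPoly(m,[np.array(poly,np.int32)],1)
    D=P[m>0]-[.441,-.399,0];L=np.c_[c*D[:,0]+s*D[:,1],-s*D[:,0]+c*D[:,1],D[:,2]]*1000
    L=L[(abs(L[:,1])<25)&(L[:,2]>15)&(L[:,2]<120)]
    C=np.array([0,0,50.])
    def res(p):
        ph,off,y0,ya=p
        a=np.array([np.cos(ph)*np.cos(ya),np.cos(ph)*np.sin(ya),np.sin(ph)])
        Q=L-(C+[-off*np.sin(ph),y0,off*np.cos(ph)])
        return np.linalg.norm(np.cross(Q,a),axis=1)-13
    b=min((least_squares(res,[p,0,0,0],loss="soft_l1",f_scale=.7) for p in p0s),key=lambda r:r.cost)
    ph,off,y0,ya=b.x;a=np.array([np.cos(ph)*np.cos(ya),np.cos(ph)*np.sin(ya),np.sin(ph)])
    o=C+[-off*np.sin(ph),y0,off*np.cos(ph)]
    t=(L-o)@a;ok=abs(res(b.x))<1.5;lo,hi=np.percentile(t[ok],[1,99])
    print(tag,len(L),ok.sum(),"phi",np.degrees(ph).round(1),"yaw",np.degrees(ya).round(1),"lo pt",(o+lo*a).round(1),"hi pt",(o+hi*a).round(1),"len",(hi-lo).round(1))
E
python3 - <<'E'
from cf2 import *
p=lambda L:[(290+x/6,195+y/6) for x,y in L]
fit("c29",p([(268,295),(340,325),(320,420),(285,500),(215,470)]))
E
```

```text
c29 463 374 phi 127.0 yaw -168.7 lo pt [ 2.7  1.6 44.5] hi pt [33.4  7.7 86. ] len 52.0
```

Call:
step_arm(series=[{"x": 1.5, "y": 0.6, "z": -1, "twist": 0, "jaw": 5.6}, {"x": 3.15, "y": 1.29, "z": -3, "twist": 0, "jaw": 5.6}, {"x": 3.15, "y": 1.29, "z": -5.5, "twist": 0, "jaw": 5.6}, {"x": 3.15, "y": 1.29, "z": -7.5, "twist": 0, "jaw": 5.6}, {"x": 3.15, "y": 1.29, "z": -7.5, "twist": 0, "jaw": 5.6}])

```text
clock: 23.57
eef_pos: [0.4584, -0.3894, 0.1177]
tool_rot: [0.398, 0.564, -0.401, 0.602]
ft_force: [-1.4, 0.7, -0.7]
grip_width: 0.0558
```

```bash
python3 st.py; python3 look.py c30 side 290 370 195 285 6
```

```text
clk 23.5667 eef [ 0.4584 -0.3894  0.1177] local 19.7 2.7 yaw -68.89 ax [ 0.042 -0.035 -0.998] F [-1.4  0.7 -0.7] w 0.05583624530256394
```

View pics/c30.png

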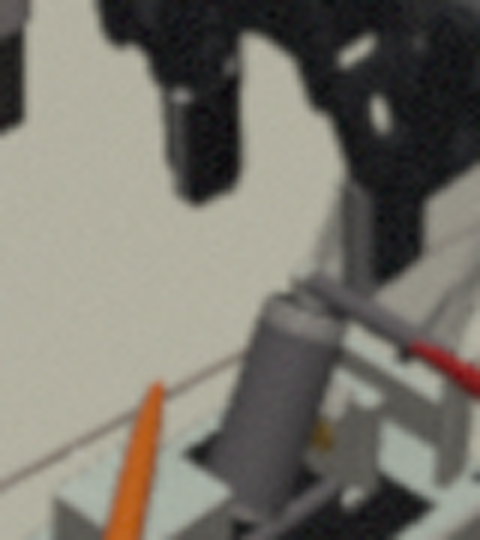

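Call:
step_arm(series=[{"x": 0.3, "y": -0.16, "z": -1.5, "twist": 0, "jaw": 5.6}, {"x": 0.3, "y": -0.16, "z": -3.5, "twist": 0, "jaw": 5.6}, {"x": 0.3, "y": -0.16, "z": -5.3, "twist": 0, "jaw": 5.6}, {"x": 0.3, "y": -0.16, "z": -5.3, "twist": 0, "jaw": 5.6}])

```text
clock: 23.95
eef_pos: [0.4606, -0.3907, 0.0642]
tool_rot: [0.398, 0.565, -0.402, 0.601]
ft_force: [-0.1, 1.2, -0.4]
grip_width: 0.0563
```

```bash
python3 st.py; python3 look.py c31 side 290 370 195 285 6
```

```text
clk 23.95 eef [ 0.4606 -0.3907  0.0642] local 21.3 0.8 yaw -68.92 ax [ 0.04  -0.034 -0.999] F [-0.1  1.2 -0.4] w 0.05633783569181558
```

View pics/c31.png

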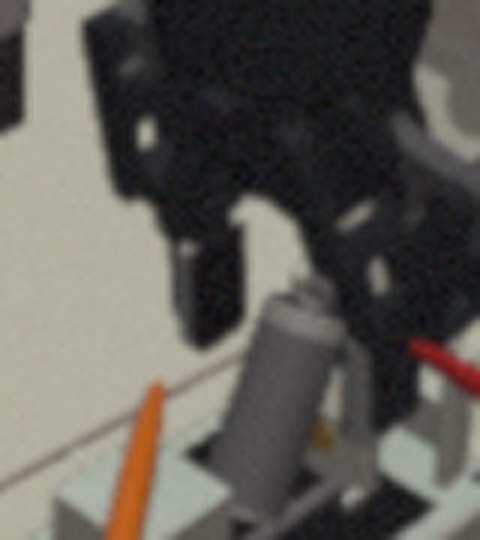

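Call:
step_arm(series=[{"x": 0.05, "y": -0.06, "z": -0.1, "twist": 0, "jaw": 4.5}, {"x": 0.05, "y": -0.06, "z": -0.1, "twist": 0, "jaw": 3}, {"x": 0.05, "y": -0.06, "z": -0.1, "twist": 0, "jaw": 1}, {"x": 0.05, "y": -0.06, "z": -0.1, "twist": 0, "jaw": 1}, {"x": 0.05, "y": -0.06, "z": -0.1, "twist": 0, "jaw": 1}, {"x": 0.05, "y": -0.06, "z": -0.1, "twist": 0, "jaw": 1}])

```text
clock: 24.5
eef_pos: [0.4628, -0.3928, 0.0666]
tool_rot: [0.398, 0.563, -0.402, 0.603]
ft_force: [0.5, -0.3, 5.2]
grip_width: 0.0243
```

```bash
python3 st.py; python3 look.py c32 side 290 370 195 285 6
```

```text
clk 24.5 eef [ 0.4628 -0.3928  0.0666] local 22.6 -2.0 yaw -68.93 ax [ 0.044 -0.037 -0.998] F [ 0.5 -0.3  5.2] w 0.024297590435335695
```

View pics/c32.png

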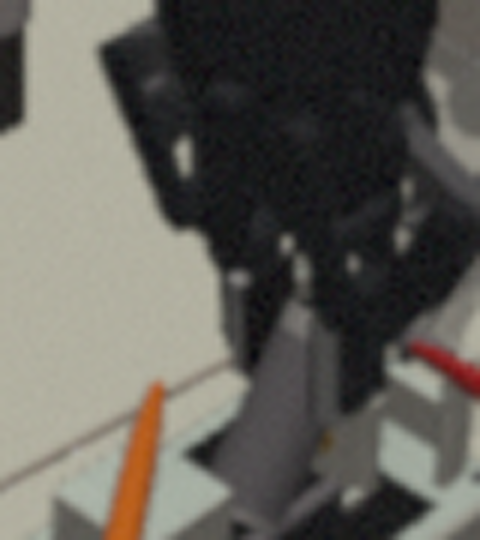

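Call:
step_arm(series=[{"x": -0.3, "y": 0, "z": 0.15, "twist": 0, "jaw": 1}, {"x": -0.7, "y": -0.1, "z": 0.15, "twist": 0, "jaw": 1}, {"x": -1.1, "y": -0.25, "z": 0.1, "twist": 0, "jaw": 1}, {"x": -1.45, "y": -0.4, "z": 0.1, "twist": 0, "jaw": 1}, {"x": -1.45, "y": -0.4, "z": 0.1, "twist": 0, "jaw": 1}])

```text
clock: 24.97
eef_pos: [0.4473, -0.3965, 0.067]
tool_rot: [0.398, 0.563, -0.402, 0.603]
ft_force: [0.7, 0.2, -0.8]
grip_width: 0.0243
```

```bash
python3 st.py; python3 look.py c33 side 290 370 195 285 6
```

```text
clk 24.9667 eef [ 0.4473 -0.3965  0.067 ] local 6.8 0.0 yaw -68.97 ax [ 0.044 -0.036 -0.998] F [ 0.7  0.2 -0.8] w 0.024285850331093702
```

View pics/c33.png

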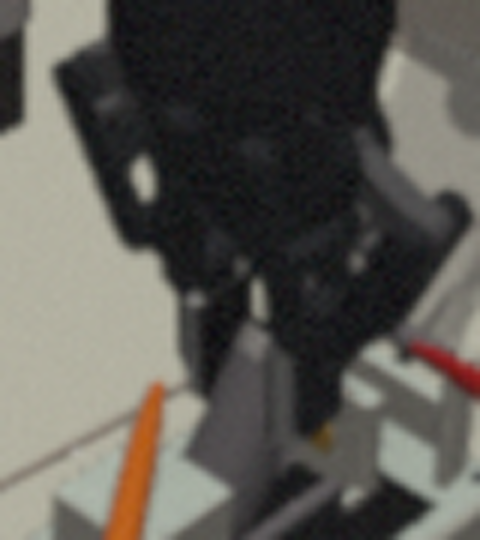

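```bash
python3 - <<'E'
from cf2 import *
p=lambda L:[(290+x/6,195+y/6) for x,y in L]
fit("c32",p([(290,300),(308,330),(308,470),(285,500),(215,470)]))
fit("c33",p([(245,330),(270,350),(272,480),(250,510),(232,490),(190,450)]))
E
```

```text
c32 334 259 phi 54.0 yaw -2.6 lo pt [ 3.1  0.1 44.7] hi pt [32.9 -1.2 85.9] len 50.8
c33 290 186 phi 57.3 yaw -11.8 lo pt [-7.4  3.  50.3] hi pt [15.1 -1.7 86.1] len 42.5
```

Call:
step_arm(series=[{"x": 0, "y": 0.02, "z": -0.4, "twist": 0, "jaw": 1}, {"x": 0, "y": 0.02, "z": -0.8, "twist": 0, "jaw": 1}, {"x": 0, "y": 0.02, "z": -1.1, "twist": 0, "jaw": 1}, {"x": 0, "y": 0.02, "z": -1.4, "twist": 0, "jaw": 1}, {"x": 0, "y": 0.02, "z": -1.4, "twist": 0, "jaw": 1}])

```text
clock: 25.43
eef_pos: [0.453, -0.3957, 0.0592]
tool_rot: [0.399, 0.56, -0.399, 0.607]
ft_force: [2.7, 11.5, 25.8]
grip_width: 0.0238
```

```bash
python3 st.py; python3 look.py c34 side 290 370 195 285 6
```

```text
clk 25.4333 eef [ 0.453  -0.3957  0.0592] local 12.4 -1.2 yaw -68.82 ax [ 0.056 -0.037 -0.998] F [ 2.7 11.5 25.8] w 0.02382456200723181
```

View pics/c34.png

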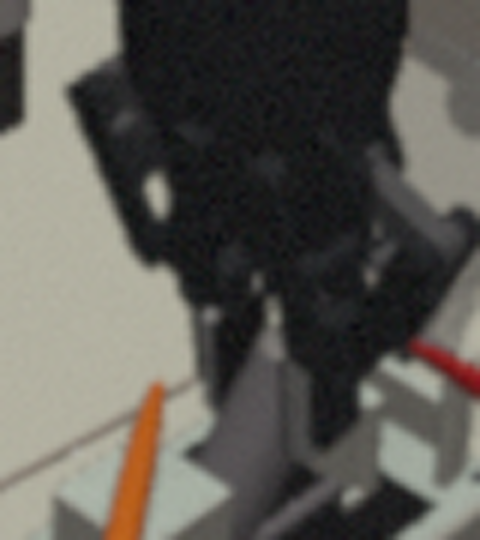

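Call:
step_arm(series=[{"x": -0.5, "y": -0.1, "z": 0.1, "twist": 0, "jaw": 1}, {"x": -0.9, "y": -0.2, "z": 0, "twist": 0, "jaw": 1}, {"x": -0.9, "y": -0.2, "z": -0.4, "twist": 0, "jaw": 1}, {"x": -1.0, "y": -0.22, "z": -0.9, "twist": 0, "jaw": 1}, {"x": -1.1, "y": -0.25, "z": -1.3, "twist": 0, "jaw": 1}, {"x": -1.1, "y": -0.25, "z": -1.6, "twist": 0, "jaw": 1}])

```text
clock: 25.98
eef_pos: [0.4496, -0.3971, 0.0502]
tool_rot: [0.402, 0.555, -0.394, 0.613]
ft_force: [7.1, 19.3, 36.8]
grip_width: 0.0241
```

```bash
python3 st.py; python3 look.py c35 side 290 370 195 285 6
```

```text
clk 25.9833 eef [ 0.4496 -0.3971  0.0502] local 8.7 -1.3 yaw -68.64 ax [ 0.074 -0.036 -0.997] F [ 7.1 19.3 36.8] w 0.024124242707251414
```

View pics/c35.png

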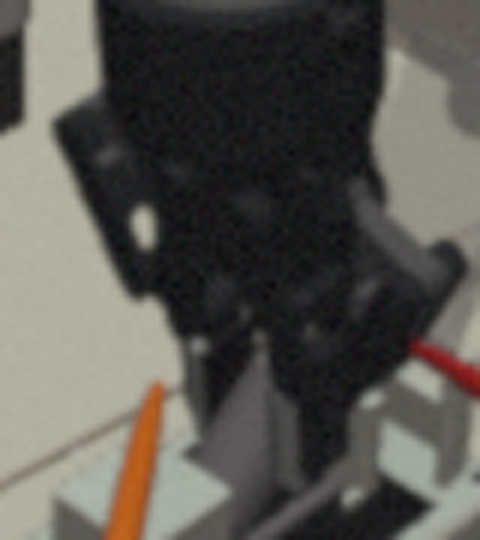

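```bash
python3 - <<'E'
from cf2 import *
p=lambda L:[(290+x/6,195+y/6) for x,y in L]
fit("c34",p([(265,330),(282,370),(285,480),(250,520),(232,495),(205,450)]))
fit("c35",p([(258,350),(272,370),(272,480),(250,520),(234,490),(195,455)]))
im=cv2.imread("pics/c35_full.png")[240:290,310:365];cv2.imwrite("pics/z35.png",cv2.resize(im,None,fx=11,fy=11,interpolation=cv2.INTER_CUBIC))
E
```

```text
c34 275 195 phi 48.3 yaw -3.3 lo pt [-7.2  0.8 46.2] hi pt [22.4 -0.9 79.5] len 44.6
c35 223 155 phi 39.9 yaw -3.0 lo pt [-9.1  0.9 47.9] hi pt [19.7 -0.6 72. ] len 37.6
```

View pics/z35.png

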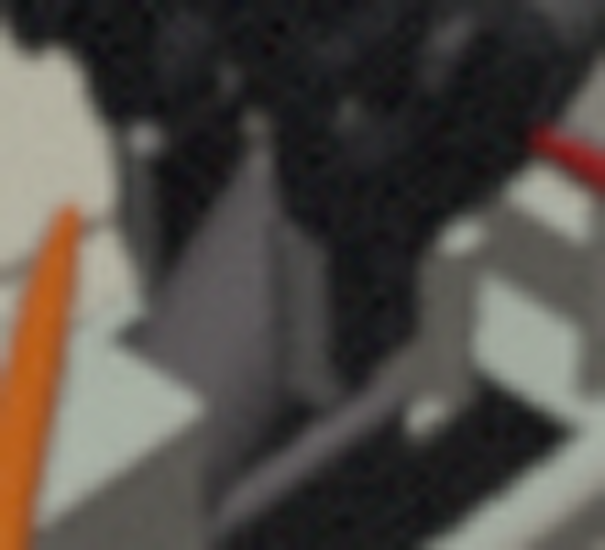

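Call:
step_arm(series=[{"x": -0.1, "y": 0, "z": 0.3, "twist": 0, "jaw": 1}, {"x": -0.5, "y": -0.12, "z": 0.3, "twist": 0, "jaw": 1}, {"x": -0.98, "y": -0.24, "z": 0.2, "twist": 0, "jaw": 1}, {"x": -1.0, "y": -0.25, "z": 0.1, "twist": 0, "jaw": 1}, {"x": -1.0, "y": -0.25, "z": 0.1, "twist": 0, "jaw": 1}])

```text
clock: 26.45
eef_pos: [0.4411, -0.4004, 0.0523]
tool_rot: [0.402, 0.554, -0.393, 0.614]
ft_force: [3.5, 4.6, 12.1]
grip_width: 0.024
```

```bash
python3 st.py; python3 look.py c36 side 310 365 235 290 10
python3 - <<'E'
from cf2 import *
p=lambda L:[(290+x/6,195+y/6) for x,y in L]
fit("c36",p([(225,380),(245,400),(245,500),(232,490),(180,455)]))
E
```

```text
clk 26.45 eef [ 0.4411 -0.4004  0.0523] local -0.4 -1.4 yaw -68.64 ax [ 0.078 -0.038 -0.996] F [ 3.5  4.6 12.1] w 0.024019855523120987
c36 133 107 phi 35.8 yaw -0.9 lo pt [-12.7   1.3  54.9] hi pt [ 6.6  1.  68.9] len 23.8
```

View pics/c36.png

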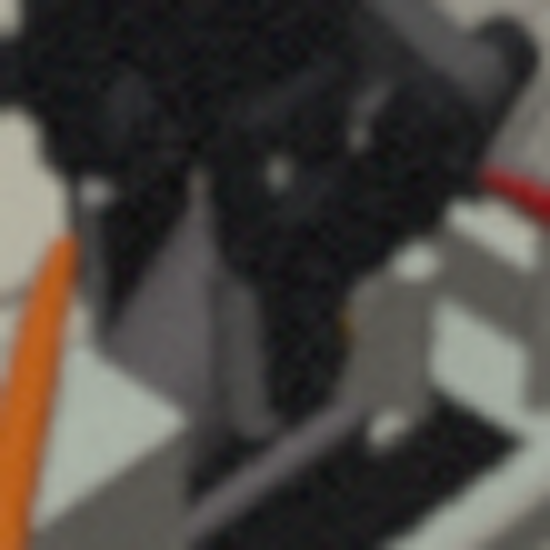

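Call:
step_arm(series=[{"x": -0.1, "y": 0.05, "z": -0.4, "twist": 0, "jaw": 1}, {"x": -0.25, "y": 0.05, "z": -0.8, "twist": 0, "jaw": 1}, {"x": -0.4, "y": 0.05, "z": -1.2, "twist": 0, "jaw": 1}, {"x": -0.5, "y": 0.05, "z": -1.6, "twist": 0, "jaw": 1}, {"x": -0.6, "y": 0.05, "z": -2.0, "twist": 0, "jaw": 1}])

```text
clock: 26.92
eef_pos: [0.4436, -0.3995, 0.0385]
tool_rot: [0.405, 0.549, -0.388, 0.62]
ft_force: [11.6, 11.5, 27.1]
grip_width: 0.0242
```

```bash
python3 st.py; python3 look.py c37 side 310 365 235 290 10
python3 - <<'E'
from cf2 import *
p=lambda L:[(290+x/6,195+y/6) for x,y in L]
fit("c37",p([(225,390),(245,410),(245,500),(232,490),(185,460)]))
E
```

```text
clk 26.9167 eef [ 0.4436 -0.3995  0.0385] local 2.3 -1.4 yaw -68.44 ax [ 0.097 -0.037 -0.995] F [11.6 11.5 27.1] w 0.02423880527292809
c37 117 98 phi 22.5 yaw 4.4 lo pt [-11.5   1.7  47.8] hi pt [10.7  3.4 57.1] len 24.1
```

View pics/c37.png

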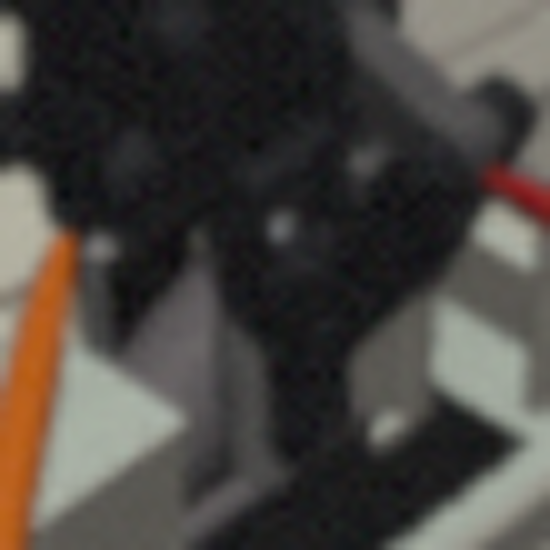

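Call:
step_arm(series=[{"x": -0.3, "y": -0.05, "z": 0.2, "twist": 0, "jaw": 1}, {"x": -0.7, "y": -0.16, "z": 0.2, "twist": 0, "jaw": 1}, {"x": -0.9, "y": -0.22, "z": 0, "twist": 0, "jaw": 1}, {"x": -1.0, "y": -0.25, "z": -0.4, "twist": 0, "jaw": 1}, {"x": -1.1, "y": -0.28, "z": -0.8, "twist": 0, "jaw": 1}, {"x": -1.2, "y": -0.31, "z": -1.2, "twist": 0, "jaw": 1}])

```text
clock: 27.47
eef_pos: [0.4373, -0.4021, 0.0299]
tool_rot: [0.407, 0.545, -0.384, 0.624]
ft_force: [9.2, 14.0, 32.8]
grip_width: 0.0242
```

```bash
python3 st.py; python3 look.py c38 side 310 365 235 290 10
python3 - <<'E'
from cf2 import *
p=lambda L:[(290+x/6,195+y/6) for x,y in L]
fit("c38",p([(215,400),(240,420),(240,500),(232,490),(175,465)]))
E
```

```text
clk 27.4667 eef [ 0.4373 -0.4021  0.0299] local -4.5 -1.5 yaw -68.3 ax [ 0.11  -0.036 -0.993] F [ 9.2 14.  32.8] w 0.02418634641795484
c38 127 54 phi 143.3 yaw 14.3 lo pt [ 7.   4.1 58.1] hi pt [-35.4  -6.7  90.7] len 54.7
```

View pics/c38.png

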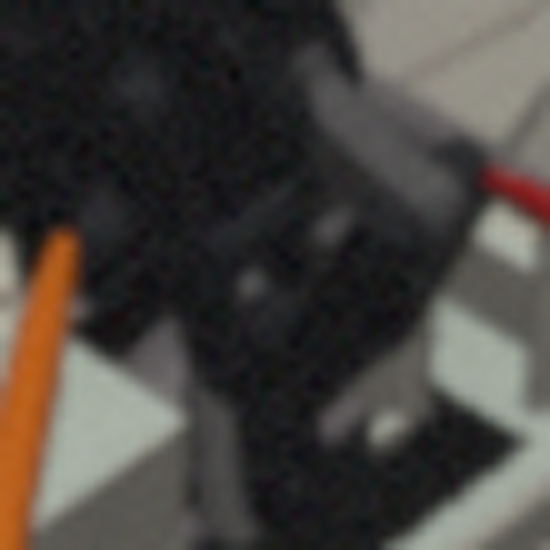

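Call:
step_arm(series=[{"x": -0.1, "y": 0, "z": -0.1, "twist": 0, "jaw": 2.8}, {"x": -0.1, "y": 0.05, "z": 0, "twist": 0, "jaw": 4.2}, {"x": 0, "y": 0.1, "z": 0.1, "twist": 0, "jaw": 4.4}, {"x": 0, "y": 0.1, "z": 0.1, "twist": 0, "jaw": 4.4}])

```text
clock: 27.85
eef_pos: [0.4353, -0.4007, 0.029]
tool_rot: [0.407, 0.547, -0.385, 0.623]
ft_force: [-0.1, -0.0, 0.1]
grip_width: 0.0438
```

```bash
python3 st.py; python3 look.py c39 side 310 365 235 290 10
```

```text
clk 27.85 eef [ 0.4353 -0.4007  0.029 ] local -5.9 0.4 yaw -68.34 ax [ 0.107 -0.034 -0.994] F [-0.1 -0.   0.1] w 0.04383617436085595
```

View pics/c39.png

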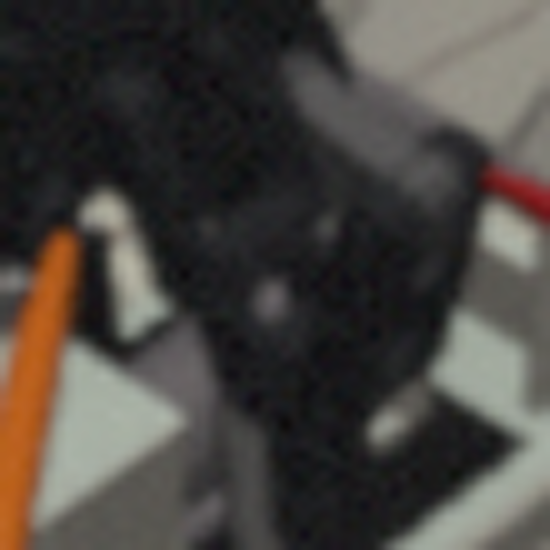

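Call:
step_arm(series=[{"x": 0, "y": 0, "z": 1, "twist": 0, "jaw": 4.6}, {"x": 0, "y": 0, "z": 3, "twist": 0, "jaw": 4.6}, {"x": -0.3, "y": -0.1, "z": 6, "twist": 0, "jaw": 4.6}, {"x": -0.6, "y": -0.2, "z": 9, "twist": 0, "jaw": 4}])

```text
clock: 28.23
eef_pos: [0.4282, -0.4023, 0.1191]
tool_rot: [0.407, 0.548, -0.385, 0.622]
ft_force: [0.3, -0.6, 0.6]
grip_width: 0.0406
```

```bash
python3 st.py; python3 look.py c40 side 300 370 215 290 8
```

```text
clk 28.2333 eef [ 0.4282 -0.4023  0.1191] local -13.1 1.5 yaw -68.35 ax [ 0.104 -0.032 -0.994] F [ 0.3 -0.6  0.6] w 0.040564788764196634
```

View pics/c40.png

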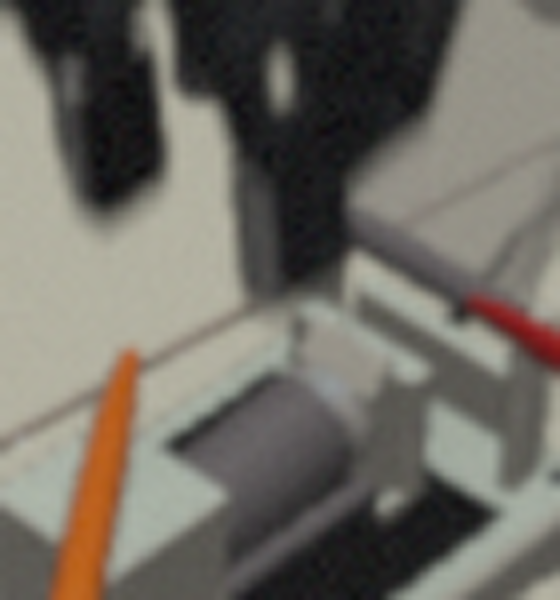

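Call:
step_arm(series=[{"x": -2, "y": -1, "z": 3, "twist": 0, "jaw": 3}, {"x": -5, "y": -2, "z": 6, "twist": 0, "jaw": 2}, {"x": -9, "y": -3, "z": 8, "twist": 0, "jaw": 1}, {"x": -13, "y": -4, "z": 8, "twist": 0, "jaw": 0}, {"x": -16, "y": -4, "z": 8, "twist": 0, "jaw": 0}])

```text
clock: 28.7
eef_pos: [0.2697, -0.4482, 0.2096]
tool_rot: [0.405, 0.541, -0.387, 0.627]
ft_force: [-1.6, -1.0, -0.9]
grip_width: 0.0002
```

```bash
python3 st.py; python3 look.py c41 side 310 365 235 290 10; python3 look.py c42 top 295 390 170 290 5
python3 - <<'E'
from cf2 import *
p=lambda L:[(300+x/8,215+y/8) for x,y in L]
fit("c40",p([(185,445),(285,375),(345,400),(350,450),(235,555),(228,495)]),(0,.15,.3))
E
```

```text
clk 28.7 eef [ 0.2697 -0.4482  0.2096] local -177.6 15.5 yaw -68.44 ax [ 0.114 -0.047 -0.992] F [-1.6 -1.  -0.9] w 0.00024196990260977167
c40 263 233 phi 4.6 yaw 0.1 lo pt [-14.8   2.4  43.1] hi pt [25.1  2.4 46.3] len 40.0
```

View pics/c41.png

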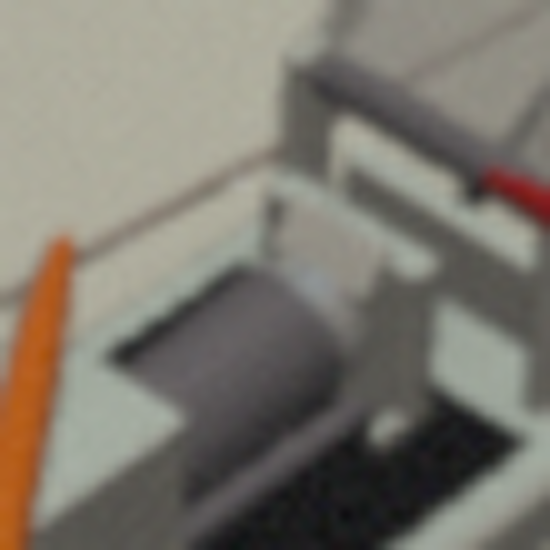

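View pics/c42.png

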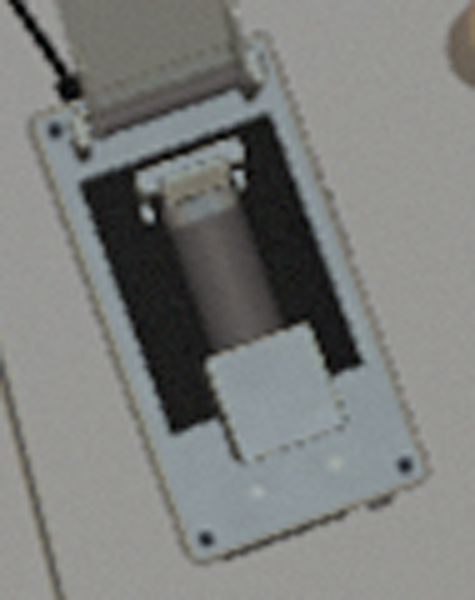

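```bash
cat > ridge.py <<'E'
from h import *
import sys
d=np.load(sys.argv[1]+".npy");P=cloud("top",d)
yaw=np.radians(21);c,s=np.cos(yaw),np.sin(yaw)
D=P.reshape(-1,3)-[.441,-.399,.0018];L=np.c_[c*D[:,0]+s*D[:,1],-s*D[:,0]+c*D[:,1],D[:,2]]*1000
L=L[(abs(L[:,1])<14)&(L[:,0]>-62)&(L[:,0]<60)&(L[:,2]>20)]
for x in range(-60,58,4):
    k=(abs(L[:,0]-x)<2)&(abs(L[:,1]-.5)<4)
    if k.sum(): 
        kk=(abs(L[:,0]-x)<2)&(L[:,2]>30)
        print(x,k.sum(),np.median(L[k,2]).round(1),"max",L[k,2].max().round(1))
E
python3 ridge.py c42
```

```text
-60 7 23.7 max 65.4
-56 13 67.7 max 69.1
-52 12 67.9 max 69.5
-48 11 67.3 max 69.3
-44 13 67.8 max 70.7
-40 12 68.4 max 70.2
-36 12 67.6 max 69.6
-32 13 67.7 max 70.8
-28 12 67.8 max 69.8
-24 12 66.8 max 69.4
-20 11 54.4 max 57.1
-16 11 55.0 max 56.3
-12 13 54.6 max 58.8
-8 11 54.8 max 56.6
-4 13 57.4 max 59.6
0 13 56.1 max 60.7
4 11 57.4 max 58.7
8 12 58.0 max 59.8
12 13 58.0 max 59.9
16 12 58.8 max 60.5
20 10 60.0 max 63.7
24 13 59.3 max 60.7
28 11 58.5 max 60.0
32 13 61.1 max 65.4
36 12 63.7 max 66.8
40 11 61.4 max 63.7
44 3 25.7 max 26.2
48 9 24.2 max 26.2
52 11 24.9 max 25.7
56 20 27.2 max 75.8
```

Call:
step_arm(series=[{"x": 4, "y": 1.2, "z": -1, "twist": 0, "jaw": 0}, {"x": 8, "y": 2.4, "z": -3, "twist": 0, "jaw": 0}, {"x": 12, "y": 3.6, "z": -5, "twist": 0, "jaw": 0}, {"x": 16, "y": 4.8, "z": -7, "twist": 0, "jaw": 0}, {"x": 18.4, "y": 5.5, "z": -9, "twist": 0, "jaw": 0}, {"x": 18.4, "y": 5.5, "z": -11, "twist": 0, "jaw": 0}, {"x": 18.4, "y": 5.5, "z": -12.5, "twist": 0, "jaw": 0}, {"x": 18.4, "y": 5.5, "z": -12.5, "twist": 0, "jaw": 0}])

```text
clock: 29.47
eef_pos: [0.4488, -0.3882, 0.0782]
tool_rot: [0.407, 0.546, -0.387, 0.621]
ft_force: [-0.4, 0.8, 0.6]
grip_width: -0.0
```

```bash
python3 st.py; python3 look.py c43 side 300 370 215 290 8
```

```text
clk 29.4667 eef [ 0.4488 -0.3882  0.0782] local 11.2 7.3 yaw -68.67 ax [ 0.104 -0.037 -0.994] F [-0.4  0.8  0.6] w -3.165275311230499e-05
```

View pics/c43.png

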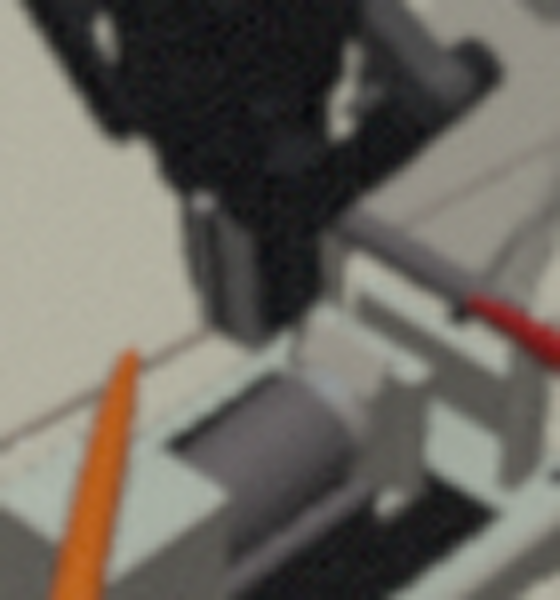

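Call:
step_arm(series=[{"x": 0.4, "y": -0.54, "z": 0, "twist": 0, "jaw": 0}, {"x": 0.4, "y": -0.54, "z": -0.8, "twist": 0, "jaw": 0}, {"x": 0.4, "y": -0.54, "z": -1.2, "twist": 0, "jaw": 0}])

```text
clock: 29.77
eef_pos: [0.4539, -0.3962, 0.0692]
tool_rot: [0.408, 0.543, -0.388, 0.623]
ft_force: [-0.9, 0.1, -0.9]
grip_width: -0.0
```

```bash
python3 st.py
```

```text
clk 29.7667 eef [ 0.4539 -0.3962  0.0692] local 13.0 -2.0 yaw -68.79 ax [ 0.108 -0.041 -0.993] F [-0.9  0.1 -0.9] w -4.797134442990394e-05
```

Call:
step_arm(series=[{"x": 0.02, "y": 0.2, "z": -0.5, "twist": 0, "jaw": 0}, {"x": 0.02, "y": 0.2, "z": -1.0, "twist": 0, "jaw": 0}, {"x": 0.02, "y": 0.2, "z": -1.4, "twist": 0, "jaw": 0}, {"x": 0.02, "y": 0.2, "z": -1.8, "twist": 0, "jaw": 0}, {"x": 0.02, "y": 0.2, "z": -2.1, "twist": 0, "jaw": 0}])

```text
clock: 30.18
eef_pos: [0.4566, -0.3945, 0.0531]
tool_rot: [0.408, 0.541, -0.387, 0.625]
ft_force: [-9.9, 12.2, 42.2]
grip_width: -0.0
```

```bash
python3 st.py; python3 look.py c44 side 300 370 215 290 8
```

```text
clk 30.1833 eef [ 0.4566 -0.3945  0.0531] local 16.2 -1.4 yaw -68.77 ax [ 0.116 -0.042 -0.992] F [-9.9 12.2 42.2] w -3.975423372758464e-05
```

View pics/c44.png

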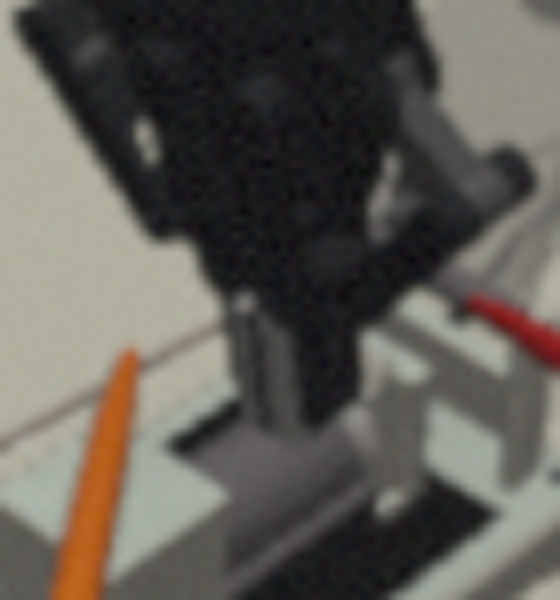

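Call:
step_arm(series=[{"x": -0.1, "y": 0, "z": 1, "twist": 0, "jaw": 0}, {"x": -0.3, "y": -0.1, "z": 4, "twist": 0, "jaw": 0}, {"x": -2, "y": -0.8, "z": 7.5, "twist": 0, "jaw": 0}, {"x": -5, "y": -2, "z": 11, "twist": 0, "jaw": 0}, {"x": -9, "y": -3.5, "z": 12, "twist": 0, "jaw": 0}, {"x": -13, "y": -4, "z": 12, "twist": 0, "jaw": 0}, {"x": -17, "y": -4, "z": 12, "twist": 0, "jaw": 0}])

```text
clock: 30.82
eef_pos: [0.2897, -0.4365, 0.1754]
tool_rot: [0.407, 0.539, -0.388, 0.627]
ft_force: [-0.9, -1.5, 1.0]
grip_width: 0.0002
```

```bash
python3 st.py; python3 look.py c45 side 310 365 235 290 10; python3 look.py c46 top 295 390 170 290 5; python3 ridge.py c46 | sed -n 10,28p
```

```text
clk 30.8167 eef [ 0.2897 -0.4365  0.1754] local -154.7 19.2 yaw -68.75 ax [ 0.118 -0.047 -0.992] F [-0.9 -1.5  1. ] w 0.00022709729457352356
-24 12 67.4 max 68.8
-20 11 53.3 max 56.0
-16 11 53.3 max 56.0
-12 11 54.1 max 56.1
-8 12 52.7 max 54.7
-4 12 53.7 max 55.6
0 12 54.0 max 56.3
4 14 53.7 max 56.0
8 13 53.6 max 56.0
12 12 52.7 max 55.1
16 11 53.5 max 56.2
20 12 52.7 max 56.3
24 11 53.3 max 55.8
28 14 55.6 max 59.8
32 14 61.5 max 64.7
36 12 63.9 max 65.4
40 11 61.9 max 63.4
44 2 25.5 max 25.8
48 11 24.3 max 25.3
```

View pics/c45.png

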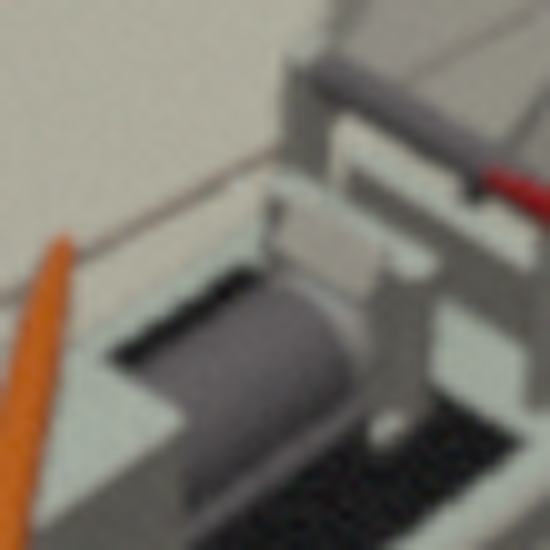

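View pics/c46.png

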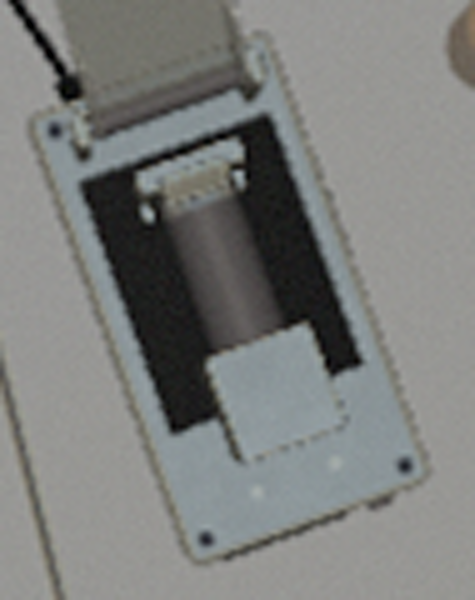

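Call:
step_arm(series=[{"x": 3, "y": 0, "z": 3, "twist": 0, "jaw": 0}, {"x": 7, "y": 1.5, "z": 5, "twist": 0, "jaw": 0}, {"x": 11, "y": 3, "z": 5, "twist": 0, "jaw": 0}, {"x": 15, "y": 4.5, "z": 5, "twist": 0, "jaw": 0}, {"x": 19, "y": 6, "z": 5, "twist": 0, "jaw": 0}, {"x": 23, "y": 7.2, "z": 5, "twist": 0, "jaw": 0}, {"x": 26.5, "y": 8.3, "z": 5, "twist": 0, "jaw": 0}, {"x": 28.2, "y": 8.75, "z": 5, "twist": 0, "jaw": 0}, {"x": 28.2, "y": 8.75, "z": 5, "twist": 0, "jaw": 0}, {"x": 28.2, "y": 8.75, "z": 5, "twist": 0, "jaw": 0}])

```text
clock: 31.75
eef_pos: [0.568, -0.3453, 0.2222]
tool_rot: [0.409, 0.542, -0.389, 0.623]
ft_force: [0.4, 0.5, -0.5]
grip_width: -0.0002
```

```bash
python3 st.py; python3 look.py g1 side 270 430 120 290 3
```

```text
clk 31.75 eef [ 0.568  -0.3453  0.2222] local 137.9 4.7 yaw -69.0 ax [ 0.111 -0.041 -0.993] F [ 0.4  0.5 -0.5] w -0.00021551301187869746
```

View pics/g1.png

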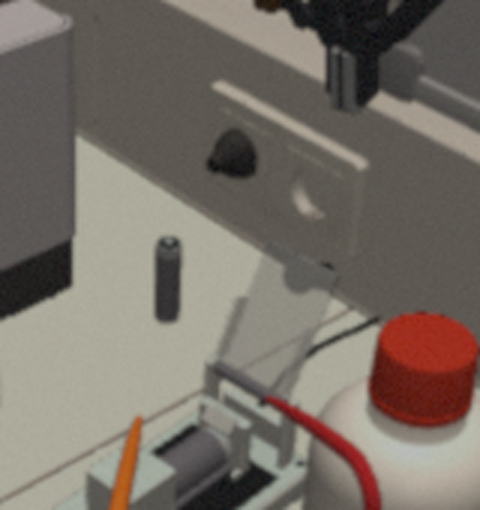

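Call:
step_arm(series=[{"x": 0.3, "y": -0.35, "z": -2, "twist": 0, "jaw": 0}, {"x": 0.3, "y": -0.35, "z": -5, "twist": 0, "jaw": 0}, {"x": 0.3, "y": -0.35, "z": -8, "twist": 0, "jaw": 0}, {"x": 0.3, "y": -0.35, "z": -10.5, "twist": 0, "jaw": 0}, {"x": 0.3, "y": -0.35, "z": -10.8, "twist": 0, "jaw": 0}])

```text
clock: 32.22
eef_pos: [0.5666, -0.3485, 0.1098]
tool_rot: [0.41, 0.544, -0.389, 0.62]
ft_force: [1.3, 1.1, 0.5]
grip_width: -0.0002
```

```bash
python3 st.py; python3 look.py g2 side 290 400 170 290 5
```

```text
clk 32.2167 eef [ 0.5666 -0.3485  0.1098] local 135.3 2.1 yaw -69.18 ax [ 0.106 -0.037 -0.994] F [1.3 1.1 0.5] w -0.00019215044510359895
```

View pics/g2.png

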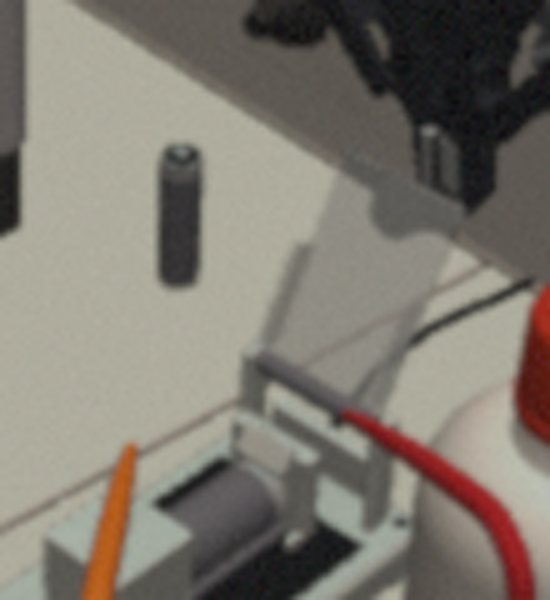

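Call:
step_arm(series=[{"x": -0.75, "y": -0.45, "z": 0.1, "twist": 0, "jaw": 0}, {"x": -1.5, "y": -0.75, "z": 0.3, "twist": 0, "jaw": 0}, {"x": -2.2, "y": -1.0, "z": 0.5, "twist": 0, "jaw": 0}, {"x": -2.9, "y": -1.28, "z": 0.7, "twist": 0, "jaw": 0}, {"x": -3.6, "y": -1.55, "z": 0.9, "twist": 0, "jaw": 0}])

```text
clock: 32.68
eef_pos: [0.5302, -0.3655, 0.1222]
tool_rot: [0.41, 0.542, -0.39, 0.621]
ft_force: [-0.6, -0.7, 0.2]
grip_width: -0.0003
```

```bash
python3 st.py; python3 look.py g3 side 290 400 170 290 5
```

```text
clk 32.6833 eef [ 0.5302 -0.3655  0.1222] local 95.3 -0.7 yaw -69.24 ax [ 0.107 -0.04  -0.993] F [-0.6 -0.7  0.2] w -0.00032576950435572933
```

View pics/g3.png

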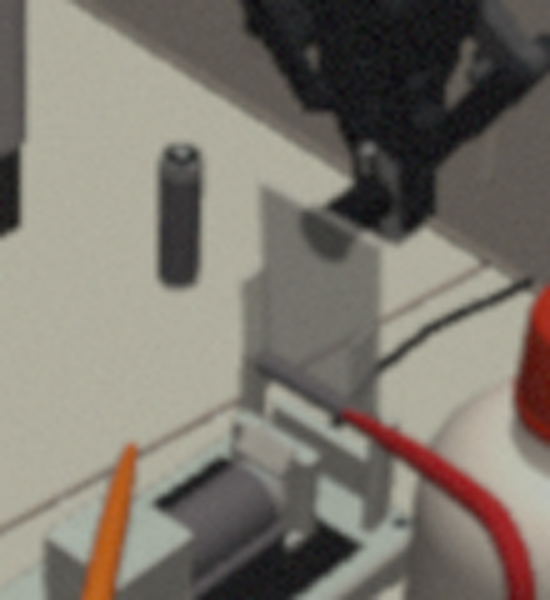

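Call:
step_arm(series=[{"x": -0.6, "y": -0.2, "z": 0, "twist": 0, "jaw": 0}, {"x": -1.2, "y": -0.42, "z": 0, "twist": 0, "jaw": 0}, {"x": -1.8, "y": -0.65, "z": 0, "twist": 0, "jaw": 0}, {"x": -2.4, "y": -0.88, "z": 0.2, "twist": 0, "jaw": 0}, {"x": -2.4, "y": -0.88, "z": 0.2, "twist": 0, "jaw": 0}])

```text
clock: 33.15
eef_pos: [0.5037, -0.3754, 0.1245]
tool_rot: [0.41, 0.542, -0.391, 0.62]
ft_force: [0.5, -0.3, -0.3]
grip_width: -0.0001
```

```bash
python3 st.py; python3 look.py g4 side 290 400 170 290 5
```

```text
clk 33.15 eef [ 0.5037 -0.3754  0.1245] local 67.0 -0.4 yaw -69.37 ax [ 0.106 -0.04  -0.994] F [ 0.5 -0.3 -0.3] w -5.605984057643845e-05
```

View pics/g4.png

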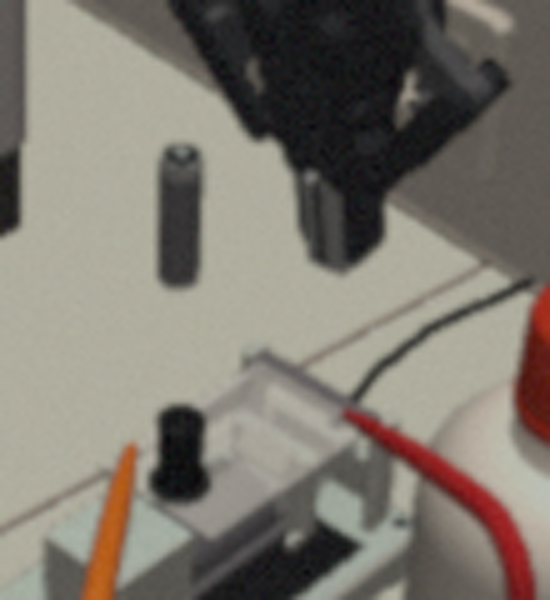

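Guard is shut. I'll back the arm away and check from both cameras.

Call:
step_arm(series=[{"x": 0, "y": 0, "z": 4, "twist": 0, "jaw": 0}, {"x": -2, "y": 0, "z": 8, "twist": 0, "jaw": 0}, {"x": -6, "y": -1, "z": 11, "twist": 0, "jaw": 0}, {"x": -10, "y": -2, "z": 11, "twist": 0, "jaw": 0}, {"x": -14, "y": -3, "z": 11, "twist": 0, "jaw": 0}, {"x": -18, "y": -4, "z": 11, "twist": 0, "jaw": 0}, {"x": -21, "y": -5, "z": 11, "twist": 0, "jaw": 0}, {"x": -21, "y": -5, "z": 11, "twist": 0, "jaw": 0}, {"x": -21, "y": -5, "z": 11, "twist": 0, "jaw": 0}, {"x": -21, "y": -5, "z": 11, "twist": 0, "jaw": 0}])

```text
clock: 34.03
eef_pos: [0.2948, -0.4254, 0.2347]
tool_rot: [0.411, 0.542, -0.391, 0.621]
ft_force: [-0.6, 0.7, 0.3]
grip_width: -0.0005
```

```bash
python3 st.py; python3 look.py f1 side 230 390 180 320 5; python3 look.py f2 top 210 420 150 300 3; python3 ridge.py f2 | sed -n 1,30p; python3 - <<'E'
import cv2
a=cv2.imread("pics/f2_full.png")[170:290,295:390];cv2.imwrite("pics/f3.png",cv2.resize(a,None,fx=5,fy=5,interpolation=cv2.INTER_CUBIC))
E
```

```text
clk 34.0333 eef [ 0.2948 -0.4254  0.2347] local -145.9 27.7 yaw -69.38 ax [ 0.107 -0.041 -0.993] F [-0.6  0.7  0.3] w -0.0005435884221185403
-60 7 24.4 max 68.4
-56 13 67.2 max 71.9
-52 12 67.7 max 69.7
-48 12 67.0 max 68.6
-44 12 68.0 max 71.1
-40 11 67.3 max 69.1
-36 12 67.6 max 69.3
-32 12 68.1 max 68.9
-28 12 67.9 max 69.7
-24 14 69.6 max 74.1
-20 15 97.9 max 101.2
-16 13 99.8 max 102.8
-12 14 100.6 max 101.9
-8 13 99.6 max 102.3
-4 13 97.5 max 101.1
0 11 70.2 max 74.0
4 12 71.1 max 73.4
8 12 71.2 max 73.8
12 12 70.8 max 73.0
16 13 70.5 max 74.3
20 13 71.6 max 75.1
24 11 71.0 max 73.4
28 13 71.6 max 73.7
32 13 71.3 max 73.9
36 11 70.9 max 72.7
40 12 71.5 max 74.3
44 13 71.6 max 73.3
48 11 70.4 max 72.6
52 12 71.6 max 73.5
56 14 71.1 max 73.7
```

View pics/f1.png

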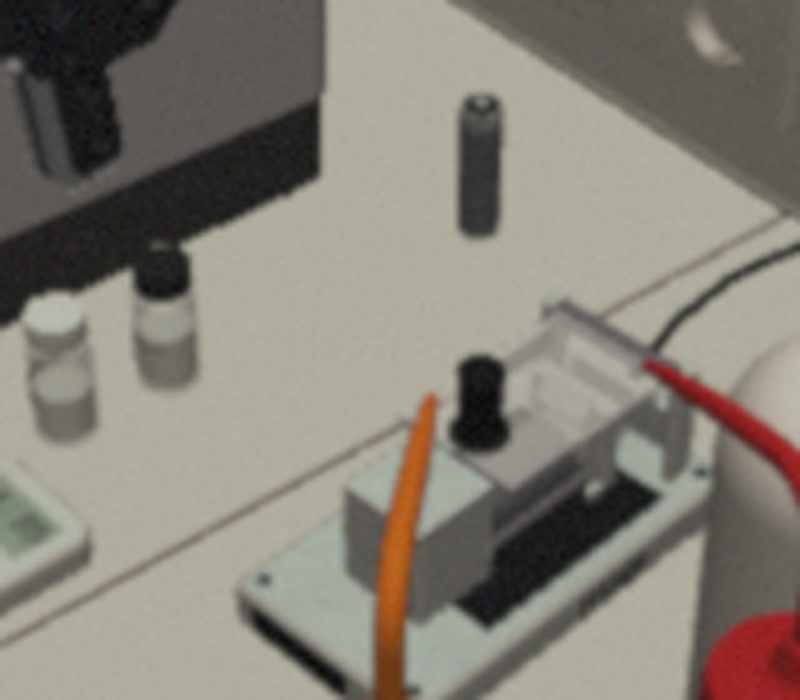

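View pics/f3.png

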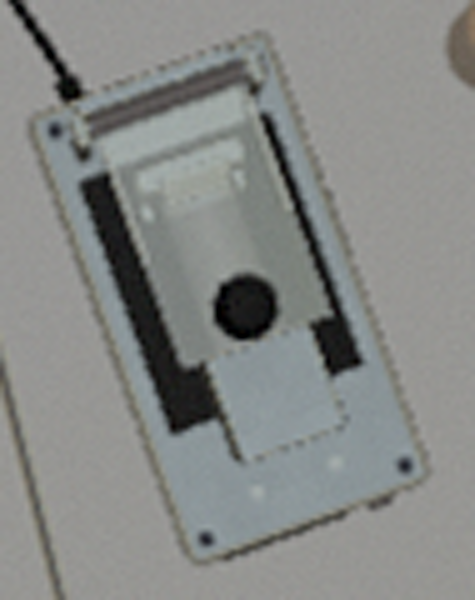

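The guard plate lies flat: its measured height is about 71 mm all along, and the knob top is at about 100.5 mm. The cell shows under it in the same place as before, the vials, thin cell and dropper bottle are standing, and the arm is clear. Handing in.

```bash
python3 -c "
from workcell import bot
print(bot.job_done())"
```

```text
the job is handed in; nothing more can be done
None
```

The thick cell is on charge, level under the lip, with the guard closed over it. I handed the job in at about 34 s on the clock. The hand-in reports no verdict, so the checks below are only my own.

**How it went**
- **Guard:** Gripping the knob failed twice because it slipped out as the guard swung. I then gripped the plate across its edges, swung it past vertical and let it fall open on its stop.
- **Cell:** I tilted the cell in the grip against the hood's outer edge. The first insertion attempts failed: the cell caught on the nose block, and once it came out of the hood when released. I regripped it nearer the button end, worked it down, and finished by pressing the button end down with closed fingers.
- **Closing:** I pushed the guard over from behind and it fell shut.

**Last checks**
- **Cell:** Before closing, the top of the cell measured 53–54 mm all along the bay, against 53.5 mm expected for a seated cell. Before that final press it had sloped about 7°. With the guard shut I could only see the cell through the clear plate, in the same place.
- **Guard:** The plate measured flat at about 71 mm, with the knob top at about 100.5 mm.
- **Other objects:** The thin cell and both vials are standing in the last side picture. The dropper bottle shows only at the edge of the last close-up and looks unmoved. I did not measure how far any of them had shifted.
- **Arm:** It is clear of everything.

**Not confirmed**
- I could not measure the spring contact's travel or the cell's exact position along the bay. I judged both from how far its metal end sits under the lip.
- The tool was tilted about 6° by the end, from pressing under load.
- The highest force I read was about 55 N at the wrist, while the cell was held against the nose block.

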